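# Fit the plane iron

## Task

Take the wide, long plane iron down from the tool panel, lifting its top over the hook's upturned tip as you draw it off, and stand it edge-down in the wide slot of the slotted wooden stand and let go, so that you can take a fresh grip. Then slide it into the wooden plane's throat, bevel down on the sloping bed, until its cutting edge rests on the board under the plane, and let go. Do not force it or bang its edge, and leave the other irons hanging and the other things on the bench where they are.

Things in the scene. Friction and masses are not known exactly. Their poses are not given: they have to be found in the camera images.
- iron: plane iron to fit: flat steel blade, widest and longest of the three hung on the panel: 48 mm wide (x), 160 mm long (z), 4.5 mm thick (y), 0.23 kg, square ends. Origin: middle of the cutting end, mid thickness; z runs up to the top end. +y is out of the plain flat face; the bright ground bevel, 10 mm long, is on the -y face. It hangs upright, bevel face looking out from the panel.
- iron_edge (a point): middle of the iron's cutting edge, which lies on the flat face (iron frame 0, 2.25, 0 mm)
- iron_slot (a point): upper end of the iron's slot, resting on top of the hook (iron frame 0, 0, 144 mm). The slot goes through the blade, 14 mm wide (x), from z = 62 to 144 mm; the hook passes through it.
- panel: fixed upright tool panel, 380 wide, 420 mm high. Origin on the bench, middle of its front face; front looks along -y, x along it, z up. A shelf, underside 365 mm high, stands out 50 mm over what hangs there, so a hand cannot come straight down: fingers must slant in from in front and above, tilted some 25 to 45 degrees. Side feet reach 55 mm out, 20 mm high.
- panel_tip (a point): end of the middle hook's upturned tip (panel frame 0, -83, 269 mm). Hooks: 6 mm round steel bar at panel x = -88, 0, 88 mm, level with axis 255 mm high out to 75 mm from the panel, then bent up to this tip (topmost 272 mm high, foremost 86 mm out). A hung iron must be raised at least 15 mm from where it hangs to pass over the tip.
- narrow_iron: another iron hung on the panel, 28 mm wide, 150 mm long, 4.5 mm thick; frame as for the iron. Leave hanging.
- short_iron: another iron hung on the panel, 40 mm wide, 105 mm long, 4.5 mm thick; frame as for the iron. Leave hanging.
- stand_slot (a point): middle of the wide slot's mouth, at the stand's top (stand frame 0, 0, 42 mm)
- plane_seat (a point): where the middle of the cutting edge belongs, on the board's top in the plane's mouth (plane frame 0, 0, 16 mm). The mouth's toe side is an upright lip 3 mm ahead of this (x = 3 mm), 10 mm high, and the throat opens forward above it.
- wedge: loose wooden wedge of the plane, 130 x 44 mm, 11 mm thick, lying on the bench; leave it
- mallet: loose wooden mallet lying on the bench, head 70 x 115 x 58 mm, handle 170 mm; leave it
- oil: loose small oil bottle, 48 mm across, 115 mm tall, standing; leave it
- square: loose try square lying on the bench, stock 100 mm, blade 130 mm; leave it
- gauge: loose marking gauge lying on the bench, stem 170 mm, head 60 x 56 mm; leave it
- brush: loose bench brush, 200 mm long; leave it
- stand: fixed hardwood stand, 112 mm long (x), y = -25 to 59 mm, 42 mm high. Origin on the bench below the middle of its wide slot. The wide slot runs along x, upright: 53 mm long, 8 mm wide (y), floor 10 mm above the bench, its long sides flared to 18 mm in the top 9 mm. A narrow slot, 38 mm long, lies at y = 27 mm.
- plane: fixed wooden bench plane, 250 x 67 mm, body top 78 mm above the bench, on a plywood board 16 mm thick. Origin on the bench below the point where the cutting edge belongs; x points to the toe, z up. Throat 53 mm wide (y), open above. Handle at x = -136 mm, its top 144 mm above the bench. A seated iron lies bevel face down on the bed, its top end leaning to the heel (-x).
- plane_bed_top (a point): middle of the bed's upper edge (plane frame -68.4, 0, 78 mm). The bed slopes 45 degrees from here down to x = -6.4, z = 16 mm. Over it, along both throat sides, stand two ridges 6 mm wide (wedge abutments): gap from bed to ridge about 13 mm below, 20 mm at the upper end; the blade slides down between bed and ridges. About 70 mm of a seated iron stands out above.
There are look-alikes about, which are no part of the job. Leave any green or white look-alike of the iron alone.

How it is judged:
On the way:
1. the iron stands edge-down in the stand's wide slot and is let go (x of iron_edge in the frame of stand between -0.006 and 0.006 m and y of iron_edge in the frame of stand between -0.008 and 0.008 m and z of iron_edge in the frame of stand below 0.014 m and angle between iron's own z axis and vertical below 0.2 rad and contact force between the fingers and iron below 0.1 N), for 0.2 s.
At the end, for the whole second after the job is handed in: the iron rests, let go, in the plane: bevel down, flat on the 45 degree bed within 5 degrees, square within 7 degrees, its edge within 6 mm of its place along the plane, 4 mm across it and at most 4 mm above the board; the other two irons hang within 20 mm of where they hung (x of iron_edge in the frame of plane between -0.006 and 0.006 m and y of iron_edge in the frame of plane between -0.004 and 0.004 m and z of iron_edge in the frame of plane below 0.02 m and angle between iron's own y axis and vertical between 0.69 and 0.88 rad and angle between the x axis of iron and the y axis of plane, either way round below 0.12 rad and linear speed of iron below 0.01 m/s and distance of each of narrow_iron, short_iron from where it was at the start of the episode below 0.02 m); the robot touches nothing.
It fails at once if another iron was knocked along or off its hook (20 mm) (distance of any of narrow_iron, short_iron from where it was at the start of the episode above 0.02 m).
It fails at once if something else on the bench was pushed more than 20 mm (distance of any of wedge, mallet, oil, square, gauge, brush from where it was at the start of the episode above 0.02 m).
It fails at once if the iron was forced or banged: over 25 N against the hook or panel, or over 40 N against the stand or the plane (contact force between iron and panel above 25 N or contact force between iron and stand above 40 N or contact force between iron and plane above 40 N).
It also fails if it takes over 62 s, if anything falls off the work surface, if the arm or the gripper's body presses on something with over 40 N, if the wrist force passes 120 N, or if a joint passes its speed limit or range.

## Robot

A 6-joint arm with a two-finger parallel gripper is mounted at the origin on the work surface. World frame = base frame: x ahead of the robot, y to its left, z up, the work surface at z = 0. Lengths are in m, angles in rad, forces in N, time in s.
With the tool pointing down it reaches from about 0.275 to 0.975 m from the base axis. Payload 8.4 kg.
Tool frame: the origin (TCP) lies midway between the tips of the shut fingers; the grasp point (between the pads) lies 19 mm behind it; y points along the fingers, z is the direction in which the jaws open and shut, and the axes are right-handed (so a half turn about y gives the same grasp; the last joint's range is limited). The gripper opens to 92 mm and grips with 3 to 60 N. Pads are 20 mm wide; open, the fingers measure 128 mm over their backs; the gripper's body (75 mm by 189 mm) begins 69 mm behind the grasp point.
Start: joints at [1.204, 0.353, 1.633, -0, 1.155, -0.002], TCP at [0.223, 0.584, 0.215] pointing down, gripper open.
Joint ranges: [-2.63, 2.63], [-0.92, 2.1], [0.06, 2.66], [-1.3, 4.44], [0, 2.69], [-3.02, 3.02]. Speed limits (rad/s): [2.22, 2.22, 2.79, 3.14, 3.14, 3.14].

## Interface

Orientations are given as a unit quaternion [w, x, y, z].
In Python, from station import r, imaging, hand_in gives the robot as it stands.
- The arm moves only by the tool play_rows, never from a script. Its argument "deltas" is a list of rows, each an object of numbers: "ax", "ay", "az": the turn, a rotation vector about the world's x, y, z in degrees; "dx", "dy", "dz": the shift along the world's x, y, z in mm; "claw": the finger opening in mm, from 0 to 91.9. In form: [{"ax": .., "ay": .., "az": .., "dx": .., "dy": .., "dz": .., "claw": ..}, ...]. A call has 1 to 20 rows; each row shifts and turns the commanded pose from where the row before left it; what a row does not reach is not made up. A row lasts 1/12 s, in which the tool goes at most 41.7 mm and 7.16 degrees, less where a joint would pass 70% of its speed; a pose out of reach is approached as far as the arm can. A call with a gripper value outside its range is refused whole. The fingers move at their own pace and stop on an object; the grip force is fixed at half the most. Time passes only in rows, so rows that do not move let the fingers close. It gives the time, the measured TCP pose, the force and the opening at its end, in the units of the state.
- r.state(): the state, without advancing time (a new reading comes with each control period).
- imaging.get_image(name): name is "scene" or "top" or "wrist"; returns a dict with "color" (400x640x3 uint8, red, green, blue), "depth" (400x640 float32, m along the optical axis (not along the pixel's ray), 0 where there is no reading), "fx", "fy", "cx", "cy" (pixels), "k1" (the pictures are not rectified: a ray, as slopes to the right and down, at radius r is drawn at 1 + k1 r^2 times it, then the intrinsics apply), "R" (3x3) and "t" (3): a world point X has camera coordinates R X + t. Camera axes: x right, y down, z forward; pixel columns grow to the right and rows downward; lengths in m; the calibration is good to about 2 mm. A picture is of the moment at which its call begins.
- hand_in(): hands the job in, once; it reports no verdict.
The state is a dict: "time": time; "qpos": joint angles; "joint_vel": joint speeds; "tau": joint torques, N m; "eef_pos": TCP position; "ee_rot": TCP orientation; "force": force on the tool from outside, world axes, zero at the start; "wrist_torque": the same for the moment, N m; "width": finger opening in m.
Only numpy, scipy, OpenCV 4.12 (cv2) and the standard library are available. Lean on these libraries where they do the work, as an engineer would, in place of code of your own. Each camera call takes 0.05 s, during which the arm holds its last target.

## Working session

There is one attempt and no reset: what is moved stays moved. The work goes in short steps, Python scripts to look and compute and a tool call to move; the robot and the scene stay as the last step left them, time stands still between calls to the robot, and variables do not carry over. Pictures are saved under pics/ and viewed, and the job is handed in when it is done.

Besides the shell and the picture viewer there is one more tool, called after ">>>" as name([rows], argument=value, ...), one row to a line, values as JSON. play_rows: Moves the arm, as the interface text tells. Its arguments: {"type":"object","properties":{"deltas":{"type":"array"}},"required":["deltas"]}

```bash
ls; mkdir -p pics; python3 - <<'E'
from station import r, imaging
import cv2, numpy as np
print(r.state())
for n in ["scene","top","wrist"]:
    d=imaging.get_image(n)
    cv2.imwrite(f"pics/{n}0.png",d["color"][:,:,::-1])
    print(n,d["fx"],d["fy"],d["cx"],d["cy"],d["k1"],d["R"],d["t"])
    np.savez(f"{n}0.npz",**d)
E
```

```text
pics
{'time': 0.0, 'qpos': array([ 1.20360250e+00,  3.53651168e-01,  1.63410707e+00, -1.92125777e-05,
        1.15522868e+00, -2.37040854e-03]), 'joint_vel': array([-0.00025658,  0.0005055 ,  0.00095189,  0.00123408, -0.00065538,
       -0.00114241]), 'tau': array([ 1.60948148e-04, -5.93849194e+01, -3.34211791e+01,  6.96197804e-02,
        2.34062743e-02, -1.16688343e-04]), 'eef_pos': array([0.22280172, 0.58341061, 0.2138734 ]), 'ee_rot': array([-0.69488985,  0.69586124, -0.12835217,  0.12818324]), 'force': array([0.77504581, 0.15658593, 0.34462196]), 'wrist_torque': array([ 0.04140374, -0.04183765,  0.01675794]), 'width': 0.09198683428324483}
scene 412.0739904135767 412.0739904135767 321.82406251825387 201.93213337092925 -0.03593017215479098 [[ 0.5672336   0.82353099 -0.00653897]
 [ 0.6382839  -0.44462836 -0.62841012]
 [-0.52042262  0.35228161 -0.77785472]] [-0.34742688 -0.11561856  1.70897563]
top 436.0224306139523 436.0224306139523 320.7599980004936 200.21271629126485 -0.08813630375206956 [[ 2.53953948e-02 -9.99666504e-01  4.68557363e-03]
 [-9.81067726e-01 -2.58225428e-02 -1.91935703e-01]
 [ 1.91992686e-01  2.77417872e-04 -9.81396317e-01]] [0.11271713 0.50417486 1.5996678 ]
wrist 335.6259652056825 335.6259652056825 317.06914787560163 192.78345284516917 0.00047479886460076887 [[ 0.35691616  0.93413368 -0.00226272]
 [ 0.90062197 -0.3434669   0.26629036]
 [ 0.24797363 -0.09708119 -0.9638902 ]] [-0.62441236 -0.02823782  0.3946303 ]
```

View pics/scene0.png

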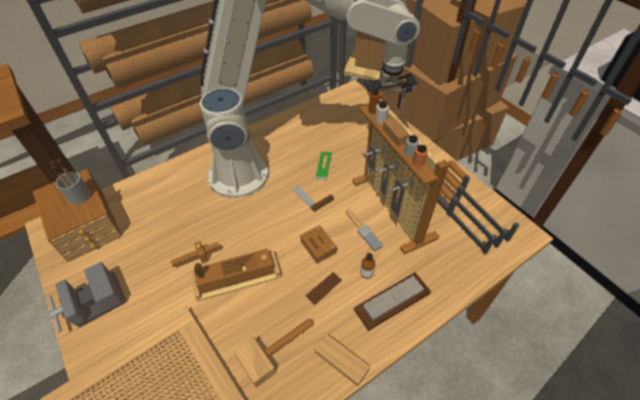

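View pics/top0.png

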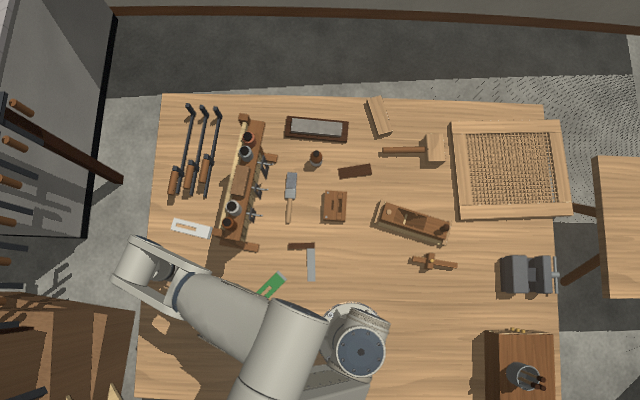

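View pics/wrist0.png

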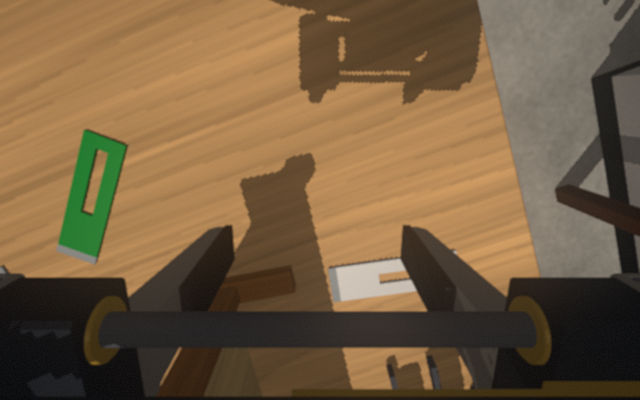

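```bash
cat > h.py <<'E'
import numpy as np, cv2
from scipy.spatial.transform import Rotation as Ro
def load(f): 
    return dict(np.load(f))
def grab(n,name):
    from station import imaging
    d=imaging.get_image(n); np.savez(name+".npz",**d); return d
def undist(d,u,v):
    x=(np.asarray(u,float)-d["cx"])/d["fx"]; y=(np.asarray(v,float)-d["cy"])/d["fy"]
    xu,yu=x.copy() if hasattr(x,'copy') else x,y
    for _ in range(20):
        f=1+d["k1"]*(xu**2+yu**2); xu=x/f; yu=y/f
    return xu,yu
def p3(d,u,v,z=None):
    xu,yu=undist(d,u,v)
    if z is None: z=d["depth"][np.round(v).astype(int),np.round(u).astype(int)]
    c=np.stack([xu*z,yu*z,z*np.ones_like(xu)],-1)
    return (c-d["t"])@d["R"]
def ray(d,u,v):
    xu,yu=undist(d,u,v); c=np.array([xu,yu,1.0])
    o=-d["R"].T@d["t"]; w=d["R"].T@c; return o,w/np.linalg.norm(w)
def onplane(d,u,v,z):
    o,w=ray(d,u,v); return o+w*(z-o[2])/w[2]
def tri(rays):
    A=np.zeros((3,3));b=np.zeros(3)
    for o,w in rays:
        P=np.eye(3)-np.outer(w,w);A+=P;b+=P@o
    x=np.linalg.solve(A,b); return x,[np.linalg.norm((np.eye(3)-np.outer(w,w))@(x-o)) for o,w in rays]
def proj(d,X):
    X=np.atleast_2d(X); c=X@d["R"].T+d["t"]; x=c[:,0]/c[:,2];y=c[:,1]/c[:,2]; f=1+d["k1"]*(x*x+y*y)
    return np.stack([d["fx"]*x*f+d["cx"],d["fy"]*y*f+d["cy"]],-1)
def cloud(d):
    u,v=np.meshgrid(np.arange(640),np.arange(400)); return p3(d,u,v)
def crop(d,x0,y0,x1,y1,s,name,pts=None):
    im=d["color"][:,:,::-1][y0:y1,x0:x1].copy(); im=cv2.resize(im,None,fx=s,fy=s,interpolation=cv2.INTER_CUBIC)
    if pts is not None:
        for p in np.atleast_2d(pts): cv2.circle(im,tuple(int(round(a)) for a in ((p-[x0,y0]+.5)*s)),3,(255,0,255),1)
    cv2.imwrite(name,im)
E
python3 - <<'E'
from h import *
d=load("scene0.npz"); t=load("top0.npz")
crop(d,340,90,560,260,3.5,"pics/s1.png"); crop(d,160,200,350,330,4,"pics/s2.png")
crop(t,200,100,360,260,3.7,"pics/t1.png"); crop(t,300,170,480,280,4.4,"pics/t2.png")
for (u,v) in [(250,330),(330,110),(335,190),(385,205),(450,240),(265,180)]:
    print(u,v,p3(t,np.array(u),np.array(v)))
E
```

```text
250 330 [0.09916775 0.24993023 0.83738803]
330 110 [ 0.88687419  0.09756674 -0.0020485 ]
335 190 [ 0.55385791  0.07089971 -0.00494637]
385 205 [ 0.4845146  -0.11401868  0.07263491]
450 240 [ 3.67153466e-01 -3.77410054e-01 -1.06465106e-05]
265 180 [ 0.58767165  0.34806489 -0.00773825]
```

View pics/s1.png

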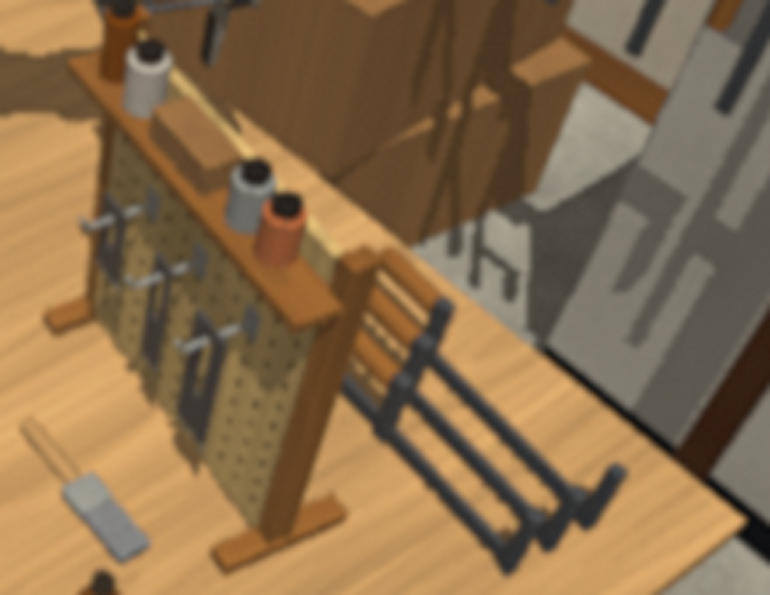

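View pics/s2.png

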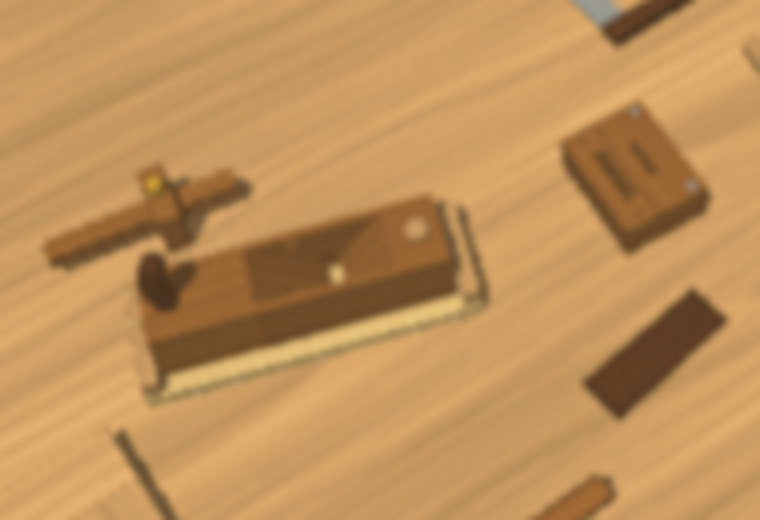

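View pics/t1.png

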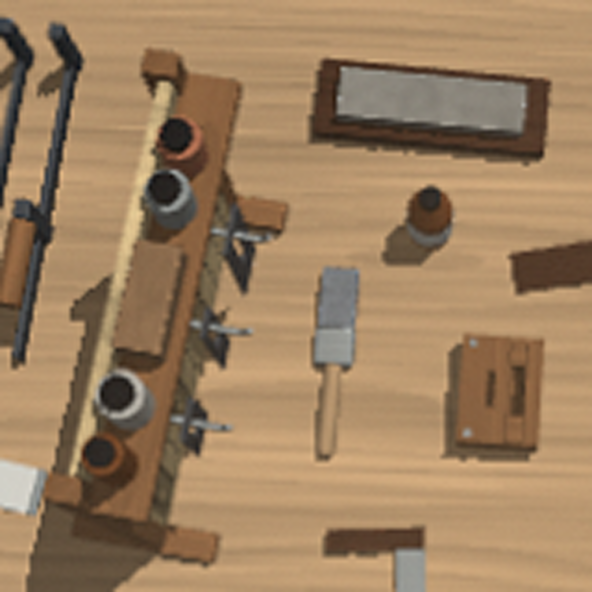

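View pics/t2.png

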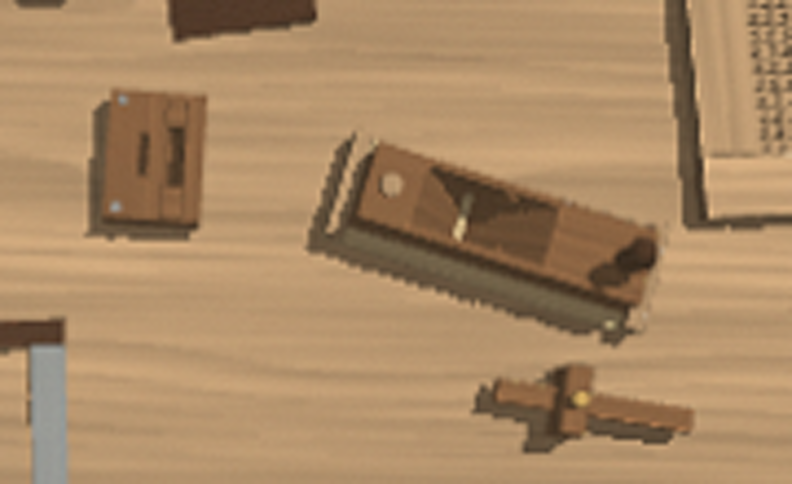

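```bash
python3 - <<'E'
from h import *
w=load("wrist0.npz"); d=load("scene0.npz"); t=load("top0.npz")
q=np.array([-0.69488985,0.69586124,-0.12835217,0.12818324]); T=Ro.from_quat(q[[1,2,3,0]]).as_matrix()
p=np.array([0.2228,0.58341,0.21387])
print("tool axes\n",T.round(3))
c=-w["R"].T@w["t"]; print("cam c",c,"in tool",T.T@(c-p)); print("cam axes in tool\n",(T.T@w["R"].T).round(3))
# panel plane
C=cloud(d)
# front face region pts in scene crop -> px
m=np.zeros((400,640),bool)
poly=np.array([[372,135],[372,175],[412,235],[428,170]])
mm=np.zeros((400,640),np.uint8); cv2.fillPoly(mm,[poly],1)
P=C[mm>0]; P=P[(P[:,2]>0.03)&(P[:,2]<0.36)]
for _ in range(8):
    m0=P.mean(0); n=np.linalg.svd(P-m0)[2][2]; e=(P-m0)@n
    P=P[np.abs(e)<max(0.004,2*e.std())] if np.abs(e).max()>0.004 else P
if n[1]>0:n=-n
print(len(P),"plane n",n,"mean",m0,"std",((P-m0)@n).std(), "bounds",P.min(0),P.max(0))
E
```

```text
tool axes
 [[ 0.934 -0.     0.357]
 [-0.357 -0.001  0.934]
 [ 0.    -1.    -0.001]]
cam c [0.15043656 0.61189704 0.38648687] in tool [-0.07776223 -0.17261892  0.000554  ]
cam axes in tool
 [[ 0.     0.964  0.266]
 [ 0.001 -0.266  0.964]
 [ 1.     0.    -0.001]]
2015 plane n [-0.14911014 -0.98881446 -0.00348134] mean [0.52694106 0.38094036 0.18794251] std 0.0015003402958244643 bounds [0.3410169  0.35870123 0.03076136] [0.65613357 0.41101508 0.29966009]
```

```bash
python3 - <<'E'
from h import *
d=load("scene0.npz"); t=load("top0.npz")
H={}
tp=[(272,238),(250,331),(230,429)]; sp=[(180,346),(129,284),(83,226)]
for a,b in zip(tp,sp):
    ut=np.array(a)/3.7+[200,100]-.5; us=np.array(b)/3.5+[340,90]-.5
    print("top@.27",onplane(t,*ut,0.27).round(4), "tri",[x.round(4) if hasattr(x,'round') else x for x in tri([ray(t,*ut),ray(d,*us)])])
E
```

```text
top@.27 [0.5767 0.2873 0.27  ] tri [array([0.5785, 0.289 , 0.267 ]), [np.float64(0.0016197320286799927), np.float64(0.0016197320286800844)]]
top@.27 [0.4908 0.3028 0.27  ] tri [array([0.4918, 0.3032, 0.2648]), [np.float64(0.0002101161435891766), np.float64(0.00021011614358925043)]]
top@.27 [0.4024 0.316  0.27  ] tri [array([0.4038, 0.3173, 0.2618]), [np.float64(0.0002140952404228845), np.float64(0.00021409524042299643)]]
```

>>> play_rows([
  {"dz": 20,"dx": -3,"dy": -20,"claw": 91.9},
  {"dz": 20,"dx": -3,"dy": -25},
  {"dz": 20,"dx": -3,"dy": -30},
  {"dz": 20,"dx": -3,"dy": -30},
  {"dz": 20,"dx": -3,"dy": -30},
  {"dz": 20,"dx": -3,"dy": -30},
  {"dz": 10,"dx": 0,"dy": -30},
  {"dx": 10,"dy": -30},
  {"dx": 15,"dy": -30},
  {"dx": 20,"dy": -25},
  {"dx": 25,"dy": -25},
])

```text
invalid input at $.deltas[0]: expected keys ax, ay, az, dx, dy, dz, claw
```

>>> play_rows([
  {"ax": 0,"ay": 0,"az": 0,"dx": -3,"dy": -20,"dz": 20,"claw": 91.9},
  {"ax": 0,"ay": 0,"az": 0,"dx": -3,"dy": -30,"dz": 20,"claw": 91.9},
  {"ax": 0,"ay": 0,"az": 0,"dx": -3,"dy": -30,"dz": 20,"claw": 91.9},
  {"ax": 0,"ay": 0,"az": -4,"dx": -3,"dy": -30,"dz": 20,"claw": 91.9},
  {"ax": 0,"ay": 0,"az": -6,"dx": -3,"dy": -30,"dz": 20,"claw": 91.9},
  {"ax": 0,"ay": 0,"az": -6,"dx": -3,"dy": -30,"dz": 20,"claw": 91.9},
  {"ax": 0,"ay": 0,"az": -6,"dx": 0,"dy": -30,"dz": 10,"claw": 91.9},
  {"ax": 0,"ay": 0,"az": -6,"dx": 10,"dy": -30,"dz": 0,"claw": 91.9},
  {"ax": 0,"ay": 0,"az": -6,"dx": 15,"dy": -30,"dz": 0,"claw": 91.9},
  {"ax": 0,"ay": 0,"az": -6,"dx": 20,"dy": -30,"dz": 0,"claw": 91.9},
  {"ax": 0,"ay": 0,"az": -6,"dx": 25,"dy": -30,"dz": 0,"claw": 91.9},
  {"ax": 0,"ay": 0,"az": -6,"dx": 25,"dy": -30,"dz": 0,"claw": 91.9},
])

```text
time: 1.15
eef_pos: [0.3002, 0.2323, 0.3448]
ee_rot: [0.568, -0.568, 0.421, -0.421]
force: [1.3, 0.2, 0.0]
width: 0.0919
```

```bash
python3 - <<'E'
from station import r
s=r.state(); print({k:np.round(v,4) for k,v in s.items()} if 0 else s['time'],s['qpos'],s['eef_pos'],s['ee_rot'])
E
```

```text
1.15 [ 6.54612180e-01 -1.68693393e-01  1.92745453e+00  3.51519545e-05
  1.38195358e+00  3.60121489e-01] [0.30020749 0.23231807 0.34480347] [ 0.5682468  -0.56764314  0.42116094 -0.42130785]
```

```bash
cat > kin.py <<'E'
import numpy as np
from h import Ro
from scipy.optimize import least_squares
lo=np.array([-2.63,-0.92,0.06,-1.3,0,-3.02]); hi=np.array([2.63,2.1,2.66,4.44,2.69,3.02])
def Rm(ax,a): return Ro.from_euler(ax,a).as_matrix()
C=np.array([[0,0,1],[1,0,0],[0,1,0.]]).T  # placeholder, set by calib
def fkR(q):
    return Rm('z',q[0])@Rm('y',q[1]+q[2])@Rm('z',q[3])@Rm('y',q[4])@Rm('z',q[5])
def q2R(q): return Ro.from_quat(np.array(q)[[1,2,3,0]]).as_matrix()
S=[([1.2036025,0.353651168,1.63410707,-1.92e-5,1.15522868,-2.37e-3],[0.22280172,0.58341061,0.2138734],[-0.69488985,0.69586124,-0.12835217,0.12818324]),
([6.54612180e-01,-1.68693393e-01,1.92745453e+00,3.51519545e-05,1.38195358e+00,3.60121489e-01],[0.30020749,0.23231807,0.34480347],[0.5682468,-0.56764314,0.42116094,-0.42130785])]
if __name__=="__main__":
    for q,p,w in S: print((fkR(q).T@q2R(w)).round(3))
E
python3 kin.py
```

```text
[[-0. -0. -1.]
 [-1. -0.  0.]
 [-0.  1. -0.]]
[[ 0. -0. -1.]
 [-1. -0. -0.]
 [-0.  1. -0.]]
```

```bash
sed -i 's/^C=.*/C=np.array([[0,0,-1],[-1,0,0],[0,1,0.]])/; s/Rm(.z.,q\[5\])$/Rm("z",q[5])@C/' kin.py; cat >> kin.py <<'E'
def oriIK(q123,R):
    M=(Rm('z',q123[0])@Rm('y',q123[1]+q123[2])).T@R@C.T
    a=np.arctan2(M[1,2],M[0,2]); b=np.arccos(np.clip(M[2,2],-1,1)); c=np.arctan2(M[2,1],-M[2,0])
    return a,b,c
def toolR(th,yaw,sgn,side=1):
    # approach: panel-frame (0,side*sin th,-cos th), jaw z = sgn*panel x
    y=np.array([0,side*np.sin(th),-np.cos(th)]); z=np.array([sgn,0,0.]); x=np.cross(y,z)
    return Rm('z',yaw)@np.stack([x,y,z],1)
E
python3 - <<'E'
from kin import *
for S_,q in S[:0]: pass
for name,th,yaw,side,j1 in [("panel",40,-9,1,np.arctan2(.2,.57)),("stand",45,-3,-1,np.arctan2(.2,.55)),("plane",0,15,1,np.arctan2(-.15,.48))]:
  for sgn in (1,-1):
   for f in (1.4,1.75,2.1):
    print(name,sgn,f,np.degrees(oriIK([j1,0,f],toolR(np.radians(th),np.radians(yaw),sgn,side))).round())
E
```

```text
panel 1 1.4 [35. 80. 28.]
panel 1 1.75 [39. 64. 16.]
panel 1 2.1 [48. 49. -1.]
panel -1 1.4 [  35.   80. -152.]
panel -1 1.75 [  39.   64. -164.]
panel -1 2.1 [ 48.  49. 179.]
stand 1 1.4 [-45. 113.  10.]
stand 1 1.75 [-41.  98.  24.]
stand 1 2.1 [-41.  83.  37.]
stand -1 1.4 [ -45.  113. -170.]
stand -1 1.75 [ -41.   98. -156.]
stand -1 2.1 [ -41.   83. -143.]
plane 1 1.4 [  0. 100. -32.]
plane 1 1.75 [  0.  80. -32.]
plane 1 2.1 [  0.  60. -32.]
plane -1 1.4 [  0. 100. 148.]
plane -1 1.75 [  0.  80. 148.]
plane -1 2.1 [  0.  60. 148.]
```

```bash
python3 - <<'E'
from kin import *
R0=q2R(S[1][2]); R1=toolR(np.radians(40),np.radians(-9),1)
v=Ro.from_matrix(R1@R0.T).as_rotvec(degrees=True); print(v,np.linalg.norm(v), (v/8).round(3)); print(R1.round(3))
E
```

```text
[ 40.21213133   2.81196969 -24.79107911] 47.323570054605405 [ 5.027  0.351 -3.099]
[[-0.12   0.101  0.988]
 [-0.757  0.635 -0.156]
 [-0.643 -0.766  0.   ]]
```

>>> play_rows([
  {"ax": 0,"ay": 0,"az": 0,"dx": 23,"dy": -10,"dz": 0,"claw": 91.9},
  {"ax": 0,"ay": 0,"az": 0,"dx": 23,"dy": -10,"dz": 0,"claw": 91.9},
  {"ax": 5.027,"ay": 0.351,"az": -3.099,"dx": 23,"dy": -10,"dz": 0,"claw": 91.9},
  {"ax": 5.027,"ay": 0.351,"az": -3.099,"dx": 23,"dy": -10,"dz": 0,"claw": 91.9},
  {"ax": 5.027,"ay": 0.351,"az": -3.099,"dx": 23,"dy": -10,"dz": 0,"claw": 91.9},
  {"ax": 5.027,"ay": 0.351,"az": -3.099,"dx": 23,"dy": -10,"dz": 0,"claw": 91.9},
  {"ax": 5.027,"ay": 0.351,"az": -3.099,"dx": 23,"dy": 0,"dz": 0,"claw": 91.9},
  {"ax": 5.027,"ay": 0.351,"az": -3.099,"dx": 23,"dy": 0,"dz": 0,"claw": 91.9},
  {"ax": 5.027,"ay": 0.351,"az": -3.099,"dx": 23,"dy": 0,"dz": 0,"claw": 91.9},
  {"ax": 5.027,"ay": 0.351,"az": -3.099,"dx": 23,"dy": 0,"dz": 0,"claw": 91.9},
  {"ax": 0,"ay": 0,"az": 0,"dx": 0,"dy": 0,"dz": 0,"claw": 91.9},
])

```text
time: 2.07
eef_pos: [0.5322, 0.172, 0.3424]
ee_rot: [0.615, -0.246, 0.664, -0.348]
force: [-1.0, 0.0, 0.5]
width: 0.092
```

```bash
python3 - <<'E'
from station import r
from h import *
s=r.state(); print(s['time'],repr(s['qpos']),s['eef_pos'],s['ee_rot'],s['force'])
w=grab("wrist","w1"); crop(w,0,0,640,400,1.25,"pics/w1.png")
t=grab("top","t1"); crop(t,200,100,360,260,3.7,"pics/t1b.png")
E
```

```text
2.0667 array([-0.11774439,  0.11236904,  1.8474515 ,  0.74676543,  1.25148984,
       -0.22686064]) [0.5321707  0.17196312 0.34240262] [ 0.61489423 -0.24557988  0.66377872 -0.34784108] [-0.99367089  0.03263342  0.45949898]
```

View pics/w1.png

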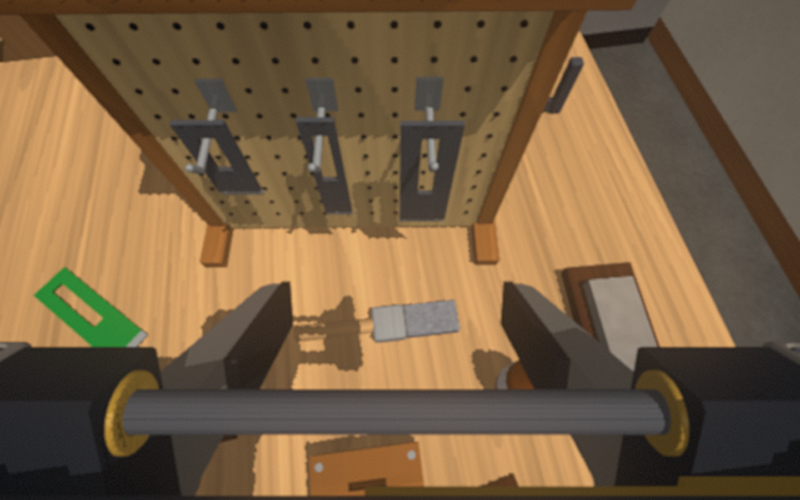

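```bash
python3 - <<'E'
from h import *
w=load("w1.npz")
crop(w,290,50,400,190,5,"pics/w1z.png")
C=cloud(w)
# panel plane from region between
def fit(P,k=6):
    for _ in range(k):
        m=P.mean(0); n=np.linalg.svd(P-m)[2][2]; e=(P-m)@n; P=P[np.abs(e)<max(.0015,2*e.std())]
    return m,n*(-1 if n[1]>0 else 1),e.std(),len(P)
m,n,s,k=fit(C[60:170,180:235].reshape(-1,3)); print("bad?",m,n,s,k)
m,n,s,k=fit(C[15:60,100:400].reshape(-1,3)); print("panel",m,n,s,k)
pm,pn=m,n
m,n,s,k=fit(C[105:170,325:335].reshape(-1,3)); print("iron left strip",m,n,s,k,"dist to panel",(m-pm)@pn)
m,n,s,k=fit(C[105:170,355:364].reshape(-1,3)); print("iron right strip",m,n,s,k,(m-pm)@pn)
D=(C-pm)@pn
for v in range(92,182,4): print(v,(D[v,318:376:3]*1000).round().astype(int))
E
```

```text
bad? [0.43354808 0.38923449 0.1988385 ] [ 0.61530919 -0.76698541 -0.18201092] 0.012821867428897704 5669
panel [0.50144912 0.38610483 0.30301438] [-0.15166678 -0.98842758 -0.00284893] 0.0005821646012861118 13073
iron left strip [0.56780084 0.32482121 0.21321357] [ 0.98363917 -0.17739312  0.0313954 ] 0.0031674692058337554 650 dist to panel 0.05076690649900492
iron right strip [0.60376036 0.32906202 0.19629426] [ 0.92312486 -0.37689353  0.07610358] 0.0023036821234738636 569 0.041169509502956565
92 [ 1  0  0  0  1  0  0  0 26 27  0  0  1  0  1  0  1  3  2  0]
96 [ 0  0 45 46 45 46 47 45 45 46 45 46 45 46 46 46 46 46 -1  1]
100 [ 0 50 50 49 50 50 50 50 50 49 49 49 50 52 50 49 49 50  0  1]
104 [ 1 50 51 50 49 49 50 50 51 50 51 50 50 50 50 50 51 50  1  0]
108 [ 2 50 51 50 50 50 50 50 50 50 50 51 50 50 50 50 51 50  1  1]
112 [ 1 51 49 50 50 51 50  1 51 52  0  0 50 50 50 49 50 50  1  0]
116 [ 1 50 50 51 51 50 51  1 55 57  0 48 50 50 50 49 50  1  0  0]
120 [ 0 49 50 50 50 51 50  0 59 61 60 50 50 50 50 50 50  0  1  1]
124 [ 2 50 50 51 49 50 51  2  1 66 65 50 50 51 50 50 50  0  0  0]
128 [ 0 50 
[... 233 characters left out ...]
 51 50  0  1  0  0]
144 [ 1 50 50 51 50 51  0  1  1  0 51 50 51 49 50  1  0  1  1  0]
148 [ 1 50 50 51 51 50  1  0  0  0 50 51 50 51 49  1 -1  1  0  0]
152 [ 0 50 50 50 51 50 46 47 47 46 50 50 51 51 50  0  1  1  1  0]
156 [ 0 50 50 50 50 50 50 50 50 50 51 50 50 51  1  1  0  2  0  1]
160 [ 2 50 51 50 50 50 51 50 50 50 50 50 51 51  0  1  1  0  1  2]
164 [  1  50  50  50  51 258  50  51  50  50  50  51  50  50   1   2   1   1
   1   1]
168 [ 1 51 50 51 50 50 50 50 51 51 51 50 51 51  1  1  1  0  0  0]
172 [ 0 50 50 50 51 51 50 51 50 50 51 50 51  0  1 -1  1  1  1  0]
176 [ 1 48 48 48 47 48 48 47 48 47 48 48 48  0  1  1  1  2  0  0]
180 [ 1  1  1  0  1  1  1  1  1  2  1  0  1 -4 -5 -4 -5 -4 -3 -4]
```

View pics/w1z.png

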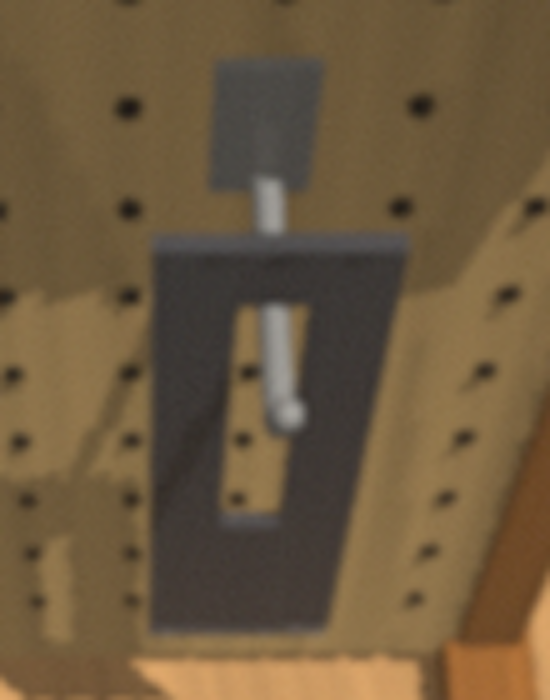

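```bash
python3 - <<'E'
from h import *
w=load("w1.npz"); C=cloud(w)
pm=np.array([0.50144912,0.38610483,0.30301438]);n=np.array([-0.15166678,-0.98842758,-0.00284893])
xh=np.array([-n[1],n[0],0]);xh/=np.linalg.norm(xh)
D=(C-pm)@n
m=(np.abs(D-.050)<.0025); m[:, :310]=0; m[:,380:]=0; m[:90]=0; m[182:]=0
P=C[m]; X=P@xh; Z=P[:,2]
print("iron X",np.percentile(X,[.3,50,99.7]),"Z",Z.min(),Z.max(),"plane c",np.mean((P)@n))
for z0 in (0.12,0.14,0.17,0.2,0.22,0.26): 
    s=X[np.abs(Z-z0)<.004]; print(z0,s.min().round(4),s.max().round(4),((s.min()+s.max())/2).round(4),(s.max()-s.min()).round(4))
# edge triangulation other irons
for a,b in ((130,215),(230,290)):
    mm=(D>.03)&(D<.06); mm[:,:a]=0; mm[:,b:]=0; mm[:80]=0; mm[180:]=0
    Q=C[mm]; print("other",(Q@xh).min().round(3),(Q@xh).max().round(3),Q[:,2].min().round(3),Q[:,2].max().round(3),np.median(D[mm]).round(3))
# hook tip
mm=(D>.075)&(D<.095); mm[:90]=0; mm[150:]=0
Q=C[mm]; 
for lo,hi in ((.3,.42),(.42,.46),(.46,.60)):
    pass
u=Q@xh; 
import collections
lab=np.digitize(u,np.linspace(u.min()-.001,u.max()+.001,40)); 
for l in sorted(set(lab)): print(l,(lab==l).sum(),u[lab==l].mean().round(4),Q[lab==l][:,2].max().round(4),Q[lab==l].mean(0).round(4))
E
```

```text
iron X [0.50151775 0.52545562 0.54936798] Z 0.11748101532636601 0.27784614899676907 plane c -0.40850688485573633
0.12 0.5022 0.5493 0.5257 0.0471
0.14 0.502 0.549 0.5255 0.047
0.17 0.5018 0.5496 0.5257 0.0478
0.2 0.5016 0.5495 0.5256 0.0479
0.22 0.5015 0.5494 0.5254 0.0479
0.26 0.5022 0.5495 0.5259 0.0472
other 0.329 0.37 0.17 0.278 0.048
other 0.423 0.452 0.127 0.278 0.046
1 24 0.3492 0.2759 [0.4019 0.3168 0.2718]
2 68 0.3518 0.2751 [0.4049 0.3193 0.2665]
20 39 0.4377 0.2753 [0.4894 0.3034 0.2712]
21 19 0.4402 0.2727 [0.4923 0.3063 0.2661]
38 17 0.5231 0.2739 [0.5741 0.2921 0.2684]
39 31 0.5258 0.2751 [0.5764 0.2899 0.2714]
```

```bash
cat > go.py <<'E'
import sys
from kin import *
from station import r
def delta(p,R):
    s=r.state(); R0=q2R(s['ee_rot']); v=Ro.from_matrix(R@R0.T).as_rotvec(degrees=True)
    print("t",round(s['time'],2),"d mm",((np.array(p)-s['eef_pos'])*1000).round(1),"rot",v.round(2),"force",s['force'].round(1),"q",s['qpos'].round(2),"w",round(s['width'],4))
E
python3 - <<'E'
from go import *
R=toolR(np.radians(40),np.radians(-8.72),1); a=R[:,1]; g=np.array([.5825,.3255,.240]); T=g+.019*a
print(a,T); delta(T-.12*a,R); delta(T,R)
E
```

```text
[ 0.09745037  0.63535764 -0.76604444] [0.58435156 0.3375718  0.22544516]
t 2.17 d mm [ 43.   88.3 -26.1] rot [ 0.09 -0.04  0.12] force [ 0.5 -0.4  0.2] q [-0.11  0.11  1.85  0.74  1.25 -0.22] w 0.092
t 2.17 d mm [  54.7  164.6 -118. ] rot [ 0.09 -0.04  0.12] force [ 0.5 -0.4  0.2] q [-0.11  0.11  1.85  0.74  1.25 -0.22] w 0.092
```

>>> play_rows([
  {"ax": 0,"ay": 0,"az": 0.1,"dx": 10.8,"dy": 22.1,"dz": -6.5,"claw": 80},
  {"ax": 0,"ay": 0,"az": 0,"dx": 10.8,"dy": 22.1,"dz": -6.5,"claw": 80},
  {"ax": 0,"ay": 0,"az": 0,"dx": 10.8,"dy": 22.1,"dz": -6.5,"claw": 80},
  {"ax": 0,"ay": 0,"az": 0,"dx": 10.6,"dy": 22,"dz": -6.6,"claw": 80},
  {"ax": 0,"ay": 0,"az": 0,"dx": 1.5,"dy": 9.5,"dz": -11.5,"claw": 80},
  {"ax": 0,"ay": 0,"az": 0,"dx": 1.5,"dy": 9.5,"dz": -11.5,"claw": 80},
  {"ax": 0,"ay": 0,"az": 0,"dx": 1.5,"dy": 9.5,"dz": -11.5,"claw": 80},
  {"ax": 0,"ay": 0,"az": 0,"dx": 0,"dy": 0,"dz": 0,"claw": 80},
])

```text
time: 2.83
eef_pos: [0.5752, 0.2927, 0.2826]
ee_rot: [0.617, -0.251, 0.661, -0.346]
force: [-1.0, -0.0, -1.1]
width: 0.0803
```

```bash
python3 - <<'E'
from go import *
from h import *
R=toolR(np.radians(40),np.radians(-8.72),1); a=R[:,1]; g=np.array([.5825,.3255,.240]); T=g+.019*a
delta(T,R)
w=grab("wrist","w2"); crop(w,0,0,640,400,1.25,"pics/w2.png")
d=grab("scene","s2"); crop(d,340,90,560,260,3.5,"pics/s2b.png")
C=cloud(w); n=np.array([-0.15166678,-0.98842758,-0.00284893]);xh=np.array([.9884,-.1517,0])
D=C@n
m=(np.abs(D+.4085)<.004)&(C[:,:,2]>.1)&(C[:,:,2]<.29)&(np.abs(C@xh-.5257)<.03)
P=C[m]; print(len(P),np.median(P@n), np.percentile(P@xh,[.5,99.5]), P[:,2].min(),P[:,2].max())
E
```

```text
t 2.83 d mm [  9.1  44.8 -57.1] rot [ 0.13  0.   -0.27] force [-1.  -0.  -1.1] q [ 0.12  0.25  1.82  0.8   1.03 -0.15] w 0.0803
3479 -0.4085004586475122 [0.50152776 0.54906148] 0.12758849112404955 0.27802567373455744
```

View pics/w2.png

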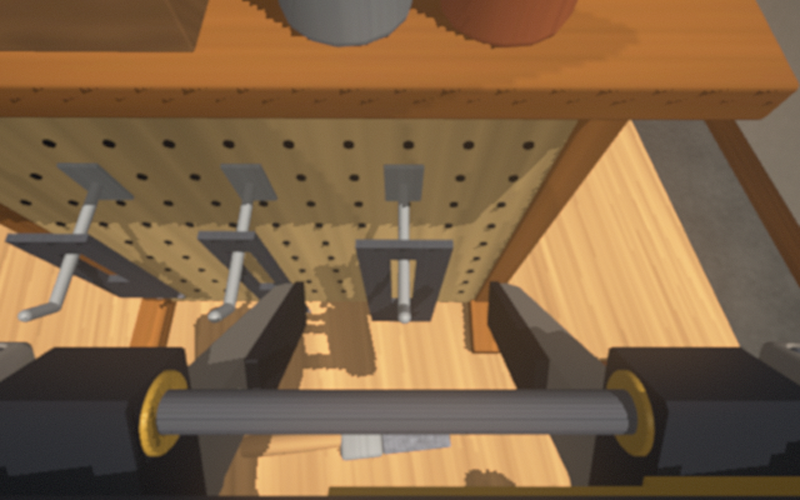

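View pics/s2b.png

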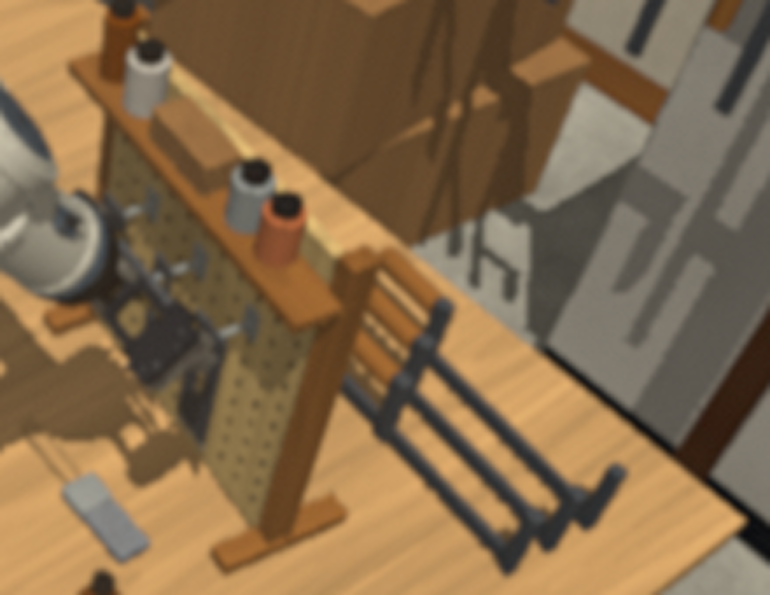

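>>> play_rows([
  {"ax": 0,"ay": 0,"az": -0.2,"dx": 1.5,"dy": 7.5,"dz": -9.5,"claw": 80},
  {"ax": 0,"ay": 0,"az": 0,"dx": 1.5,"dy": 7.5,"dz": -9.5,"claw": 80},
  {"ax": 0,"ay": 0,"az": 0,"dx": 1.5,"dy": 7.5,"dz": -9.5,"claw": 80},
  {"ax": 0,"ay": 0,"az": 0,"dx": 1.5,"dy": 7.5,"dz": -9.5,"claw": 80},
  {"ax": 0,"ay": 0,"az": 0,"dx": 1.5,"dy": 7.5,"dz": -9.5,"claw": 80},
  {"ax": 0,"ay": 0,"az": 0,"dx": 1.5,"dy": 7.3,"dz": -9.5,"claw": 80},
  {"ax": 0,"ay": 0,"az": 0,"dx": 0,"dy": 0,"dz": 0,"claw": 80},
])

```text
time: 3.52
eef_pos: [0.5855, 0.3365, 0.2242]
ee_rot: [0.615, -0.249, 0.662, -0.348]
force: [-1.3, -0.8, 0.8]
width: 0.08
```

```bash
python3 - <<'E'
from go import *
from h import *
R=toolR(np.radians(40),np.radians(-8.72),1); a=R[:,1]; g=np.array([.5825,.3255,.240]); T=g+.019*a
delta(T,R)
w=grab("wrist","w3"); crop(w,0,0,640,400,1.25,"pics/w3.png")
E
```

```text
t 3.52 d mm [-1.1  1.1  1.2] rot [ 0.07 -0.08  0.12] force [-1.3 -0.8  0.8] q [ 0.19  0.34  1.84  0.87  0.91 -0.19] w 0.08
```

View pics/w3.png

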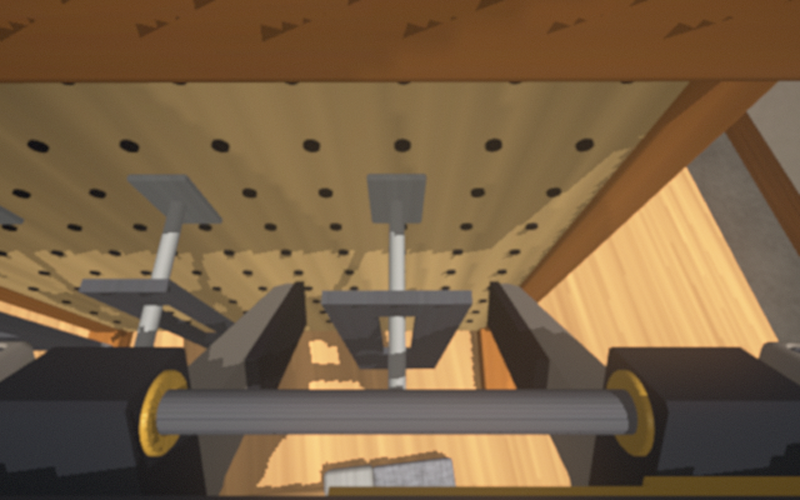

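>>> play_rows([
  {"ax": 0,"ay": 0,"az": 0,"dx": 0,"dy": 0,"dz": 0,"claw": 58},
  {"ax": 0,"ay": 0,"az": 0,"dx": 0,"dy": 0,"dz": 0,"claw": 54},
  {"ax": 0,"ay": 0,"az": 0,"dx": 0,"dy": 0,"dz": 0,"claw": 50},
  {"ax": 0,"ay": 0,"az": 0,"dx": 0,"dy": 0,"dz": 0,"claw": 42},
  {"ax": 0,"ay": 0,"az": 0,"dx": 0,"dy": 0,"dz": 0,"claw": 40},
  {"ax": 0,"ay": 0,"az": 0,"dx": 0,"dy": 0,"dz": 0,"claw": 40},
  {"ax": 0,"ay": 0,"az": 0,"dx": 0,"dy": 0,"dz": 0,"claw": 40},
  {"ax": 0,"ay": 0,"az": 0,"dx": 0,"dy": 0,"dz": 0,"claw": 40},
])

```text
time: 4.23
eef_pos: [0.5866, 0.3354, 0.2273]
ee_rot: [0.616, -0.248, 0.661, -0.348]
force: [0.2, -1.5, 1.3]
width: 0.0473
```

>>> play_rows([
  {"ax": 0,"ay": 0,"az": 0,"dx": 0,"dy": 0,"dz": 4,"claw": 40},
  {"ax": 0,"ay": 0,"az": 0,"dx": 0,"dy": 0,"dz": 5,"claw": 40},
  {"ax": 0,"ay": 0,"az": 0,"dx": 0,"dy": 0,"dz": 5,"claw": 40},
  {"ax": 0,"ay": 0,"az": 0,"dx": 0,"dy": 0,"dz": 5,"claw": 40},
  {"ax": 0,"ay": 0,"az": 0,"dx": 0,"dy": 0,"dz": 4,"claw": 40},
  {"ax": 0,"ay": 0,"az": 0,"dx": 0,"dy": 0,"dz": 0,"claw": 40},
])

```text
time: 4.73
eef_pos: [0.5869, 0.3356, 0.2513]
ee_rot: [0.617, -0.248, 0.661, -0.348]
force: [-1.1, 0.3, -1.8]
width: 0.0474
```

```bash
python3 - <<'E'
from go import *
from h import *
R=toolR(np.radians(40),np.radians(-8.72),1); a=R[:,1]; g=np.array([.5825,.3255,.263]); T=g+.019*a
delta(T,R)
w=grab("wrist","w4"); crop(w,160,180,480,340,2.5,"pics/w4.png")
E
```

```text
t 4.73 d mm [-2.6  2.  -2.8] rot [0.01 0.2  0.18] force [-1.1  0.3 -1.8] q [ 0.19  0.31  1.82  0.85  0.94 -0.15] w 0.0474
```

View pics/w4.png

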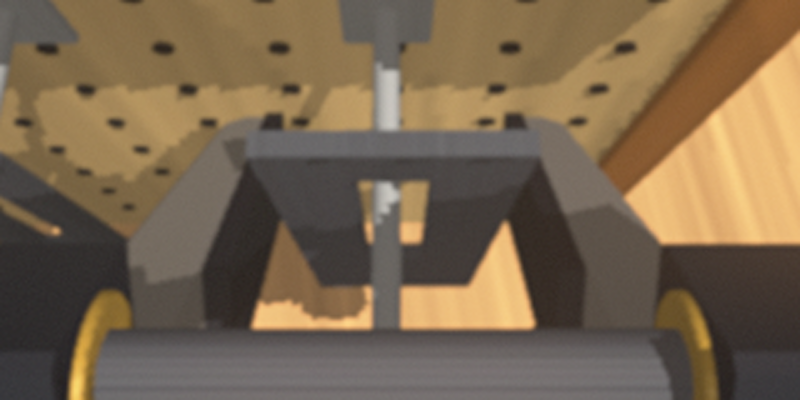

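>>> play_rows([
  {"ax": 0,"ay": 0,"az": 0,"dx": -1.2,"dy": -6.9,"dz": 0,"claw": 40},
  {"ax": 0,"ay": 0,"az": 0,"dx": -1.2,"dy": -6.9,"dz": 0,"claw": 40},
  {"ax": 0,"ay": 0,"az": 0,"dx": -1.2,"dy": -6.9,"dz": 0,"claw": 40},
  {"ax": 0,"ay": 0,"az": 0,"dx": -1.2,"dy": -6.9,"dz": 0,"claw": 40},
  {"ax": 0,"ay": 0,"az": 0,"dx": -1.2,"dy": -6.9,"dz": 0,"claw": 40},
  {"ax": 0,"ay": 0,"az": 0,"dx": -1.2,"dy": -6.9,"dz": 0,"claw": 40},
  {"ax": 0,"ay": 0,"az": 0,"dx": -1.2,"dy": -6.9,"dz": 0,"claw": 40},
  {"ax": 0,"ay": 0,"az": 0,"dx": -1.2,"dy": -6.9,"dz": 0,"claw": 40},
  {"ax": 0,"ay": 0,"az": 0,"dx": -1.2,"dy": -6.9,"dz": 0,"claw": 40},
  {"ax": 0,"ay": 0,"az": 0,"dx": -1.2,"dy": -6.9,"dz": 0,"claw": 40},
  {"ax": 0,"ay": 0,"az": 0,"dx": -1.2,"dy": -6.9,"dz": 0,"claw": 40},
  {"ax": 0,"ay": 0,"az": 0,"dx": 0,"dy": 0,"dz": 0,"claw": 40},
])

```text
time: 5.78
eef_pos: [0.5732, 0.2584, 0.2499]
ee_rot: [0.616, -0.248, 0.661, -0.348]
force: [0.3, -0.2, -2.7]
width: 0.0476
```

```bash
python3 - <<'E'
from go import *
from h import *
s=r.state(); print(s['eef_pos'],s['force'],s['width'],s['qpos'])
w=grab("wrist","w5"); crop(w,0,0,640,400,1.25,"pics/w5.png")
t=grab("top","t5"); crop(t,200,100,480,280,2.8,"pics/t5.png")
E
```

```text
[0.5732494  0.25836902 0.24990632] [ 0.28700079 -0.21070261 -2.70706369] 0.04760061702360362 [ 0.05380469  0.27251583  1.86771721  0.83150446  1.01546508 -0.2532775 ]
```

View pics/w5.png

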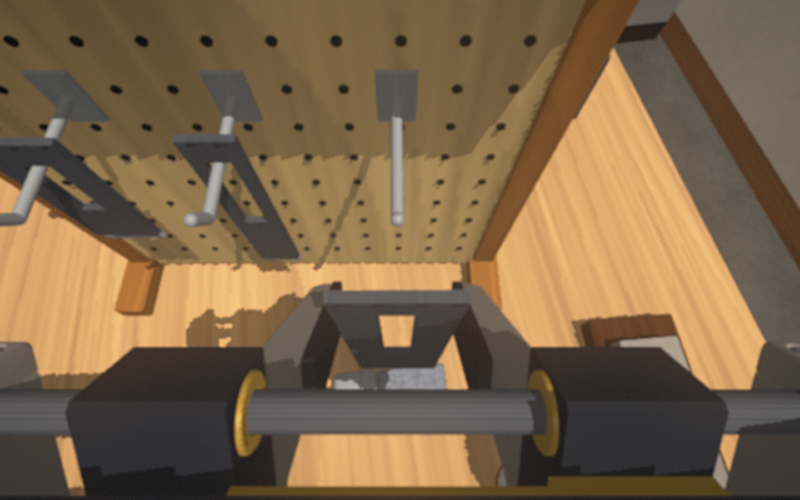

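View pics/t5.png

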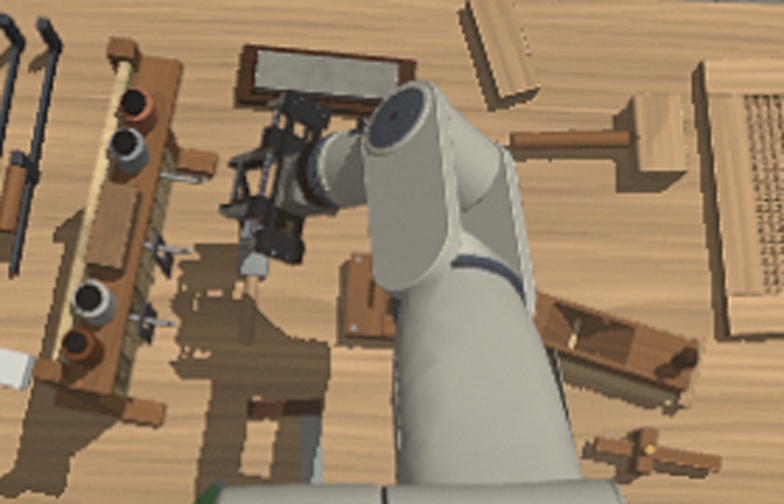

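```bash
python3 - <<'E'
from go import *
from h import *
t=load("top0.npz"); C=cloud(t); d=load("scene0.npz"); Cd=cloud(d)
# bench height bias
for nm,K in (("top",C),("scene",Cd)):
    m=(np.abs(K[:,:,0]-.55)<.25)&(np.abs(K[:,:,1]-.0)<.25)&(np.abs(K[:,:,2])<.012); b=np.median(K[m][:,2]); print(nm,"bench z",b)
    reg=(np.abs(K[:,:,0]-.55)<.09)&(np.abs(K[:,:,1]-.065)<.085)
    m=reg&(np.abs(K[:,:,2]-b-.042)<.005)
    P=K[m][:,:2]; rect=cv2.minAreaRect((P*1000).astype(np.float32)); print("stand top",len(P),np.median(K[m][:,2]),rect)
    # slot pixels: within hull but lower
    (cx,cy),(w_,h_),a=rect
    box=cv2.boxPoints(rect); print(box.round(1).tolist())
    # plane top
    reg=(np.abs(K[:,:,0]-.47)<.14)&(np.abs(K[:,:,1]+.13)<.17)
    m=reg&(np.abs(K[:,:,2]-b-.078)<.005)
    P=K[m][:,:2]; rect=cv2.minAreaRect((P*1000).astype(np.float32)); print("plane top",len(P),np.median(K[m][:,2]),rect)
E
```

```text
top bench z -0.0013196284520864477
stand top 334 0.04093733656370504 ((501.09027099609375, 71.92573547363281), (83.90515899658203, 81.06082153320312), 88.52660369873047)
[[459.5, 31.0], [540.5, 28.899999618530273], [542.7000122070312, 112.80000305175781], [461.70001220703125, 114.9000015258789]]
plane top 510 0.07633611120505326 ((433.89434814453125, -206.0825653076172), (209.5595245361328, 68.80189514160156), 73.51181030273438)
scene bench z 0.001330381211217974
stand top 401 0.043514362482267824 ((501.5672607421875, 69.8433609008789), (83.99984741210938, 83.66893005371094), 88.54573059082031)
[[458.70001220703125, 28.899999618530273], [542.2999877929688, 26.799999237060547], [544.5, 110.80000305175781], [460.79998779296875, 112.9000015258789]]
plane top 675 0.07873311712641295 ((434.3801574707031, -207.32733154296875), (206.50799560546875, 72.94668579101562), 74.6275634765625)
```

```bash
python3 - <<'E'
from go import *
from h import *
t=load("top0.npz"); d=load("scene0.npz")
for nm,dd,b in (("top",t,-.0013),("scene",d,.0013)):
    K=cloud(dd)
    reg=(np.abs(K[:,:,0]-.50)<.1)&(np.abs(K[:,:,1]-.065)<.09)
    m=reg&(np.abs(K[:,:,2]-b-.042)<.004)
    P=K[m][:,:2]; rect=cv2.minAreaRect((P*1000).astype(np.float32)); print(nm,"stand",len(P),rect, np.median(K[m][:,2]))
    reg=(np.abs(K[:,:,0]-.44)<.17)&(np.abs(K[:,:,1]+.21)<.17)
    m=reg&(np.abs(K[:,:,2]-b-.078)<.004)
    P=K[m][:,:2]; rect=cv2.minAreaRect((P*1000).astype(np.float32)); print(nm,"plane",len(P),rect,np.median(K[m][:,2]))
    uv=np.argwhere(m); print(uv.min(0),uv.max(0))
crop(t,315,180,355,230,12,"pics/stt.png"); crop(d,295,220,345,265,12,"pics/sts.png")
crop(t,370,195,460,250,8,"pics/plt.png"); crop(d,185,240,290,305,7,"pics/pls.png")
E
```

```text
top stand 418 ((485.33148193359375, 72.6900863647461), (83.93599700927734, 113.0509262084961), 87.63414001464844) 0.040790555997272104
top plane 565 ((385.8436279296875, -211.73910522460938), (249.45880126953125, 158.48257446289062), 72.59912109375) 0.07637365861729992
[202 381] [261 449]
scene stand 516 ((484.9315490722656, 70.95841217041016), (85.21649932861328, 117.49205017089844), 88.09977722167969) 0.043392126137337936
scene plane 791 ((428.8487548828125, -227.44680786132812), (248.23995971679688, 72.94668579101562), 74.6275634765625) 0.07891838043144125
[248 194] [285 271]
```

View pics/stt.png

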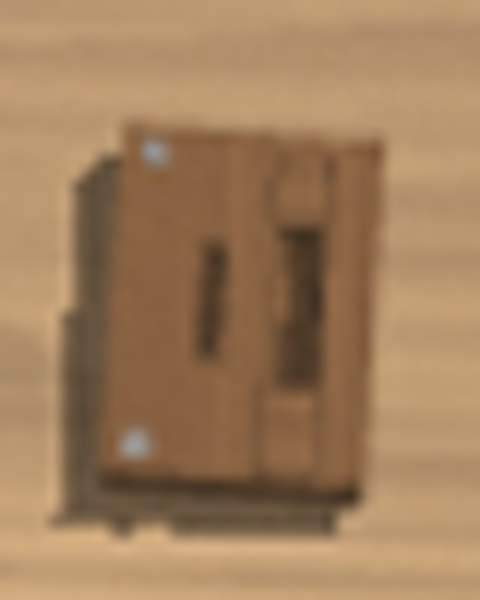

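View pics/sts.png

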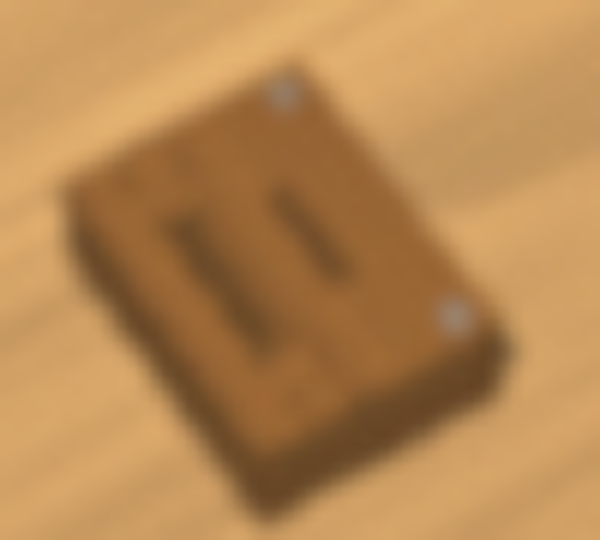

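View pics/plt.png

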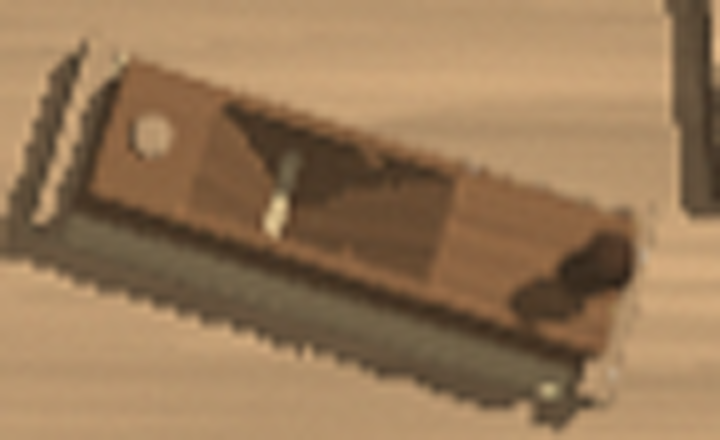

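View pics/pls.png

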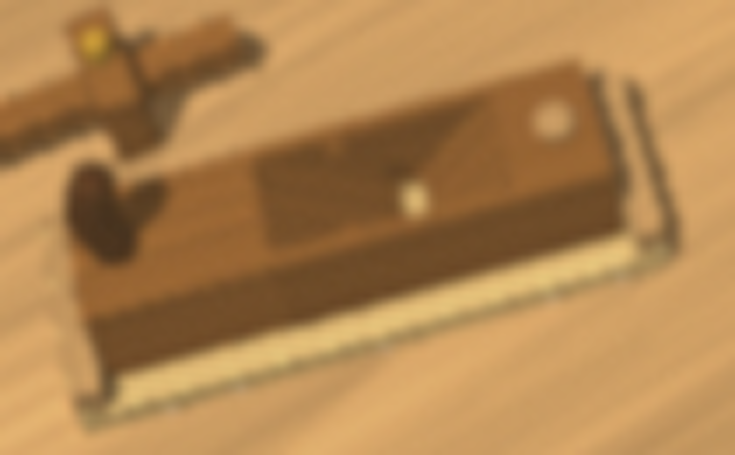

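>>> play_rows([
  {"ax": 0,"ay": 0,"az": 0.4,"dx": -5,"dy": -10,"dz": 0,"claw": 40},
  {"ax": 0,"ay": 0,"az": 0.47,"dx": -6.4,"dy": -13.9,"dz": 0,"claw": 40},
  {"ax": 0,"ay": 0,"az": 0.47,"dx": -6.4,"dy": -13.9,"dz": 0,"claw": 40},
  {"ax": 0,"ay": 0,"az": 0.47,"dx": -6.4,"dy": -13.9,"dz": 0,"claw": 40},
  {"ax": 0,"ay": 0,"az": 0.47,"dx": -6.4,"dy": -13.9,"dz": 0,"claw": 40},
  {"ax": 0,"ay": 0,"az": 0.47,"dx": -6.4,"dy": -13.9,"dz": 0,"claw": 40},
  {"ax": 0,"ay": 0,"az": 0.47,"dx": -6.4,"dy": -13.9,"dz": 0,"claw": 40},
  {"ax": 0,"ay": 0,"az": 0.47,"dx": -6.4,"dy": -13.9,"dz": 0,"claw": 40},
  {"ax": 0,"ay": 0,"az": 0.47,"dx": -6.4,"dy": -13.9,"dz": 0,"claw": 40},
  {"ax": 0,"ay": 0,"az": 0.47,"dx": -6.4,"dy": -13.9,"dz": 0,"claw": 40},
  {"ax": 0,"ay": 0,"az": 0.47,"dx": -6.4,"dy": -13.9,"dz": 0,"claw": 40},
  {"ax": 0,"ay": 0,"az": 0.47,"dx": -6.4,"dy": -13.9,"dz": 0,"claw": 40},
  {"ax": 0,"ay": 0,"az": 0.47,"dx": -6.4,"dy": -13.9,"dz": 0,"claw": 40},
  {"ax": 0,"ay": 0,"az": 0.47,"dx": -6.4,"dy": -13.9,"dz": 0,"claw": 40},
  {"ax": 0,"ay": 0,"az": 0,"dx": 0,"dy": 0,"dz": 0,"claw": 40},
  {"ax": 0,"ay": 0,"az": 0,"dx": 0,"dy": 0,"dz": 0,"claw": 40},
])

```text
time: 7.22
eef_pos: [0.4852, 0.0684, 0.2501]
ee_rot: [0.635, -0.285, 0.646, -0.313]
force: [0.3, -0.0, -2.5]
width: 0.0469
```

```bash
python3 - <<'E'
from go import *
from h import *
R=toolR(np.radians(40),np.radians(-2.2),1); a=R[:,1]; g=np.array([.4845,.055,.263]); T=g+.019*a
delta(T,R); s=r.state(); print(s['eef_pos'],s['ee_rot'])
w=grab("wrist","w6"); crop(w,0,0,640,400,1.25,"pics/w6.png"); crop(w,230,200,410,320,4.4,"pics/w6z.png")
C=cloud(w)
b=C[20:120,100:500][...,2]; print("bench z",np.median(b[np.abs(b)<.015]))
# iron points: region
p=s['eef_pos']; Rt=q2R(s['ee_rot'])
L=(C-p)@Rt # tool coords
m=(np.abs(L[:,:,2])<.0225)&(np.abs(C[:,:,1]-.055)<.03)&(C[:,:,2]>.08)&(C[:,:,2]<.32)
m[:220]=0
P=C[m]; 
for _ in range(6):
    mm=P.mean(0); n=np.linalg.svd(P-mm)[2][2]; e=(P-mm)@n; P=P[np.abs(e)<max(.001,2*e.std())]
print("iron plane",len(P),mm,n,e.std(),P.min(0),P.max(0))
np.save("ironplane.npy",np.array([mm,n]))
E
```

```text
t 7.22 d mm [-0.2 -1.2 -1.7] rot [0.01 0.13 0.27] force [ 0.3 -0.  -2.5] q [-0.33  0.22  1.94  0.7   1.29 -0.6 ] w 0.0469
[0.48516479 0.06838708 0.25012477] [ 0.63497779 -0.28469998  0.64638414 -0.31294835]
bench z 0.0022388161613927844
iron plane 3809 [0.48463201 0.05625934 0.25347278] [-0.04102432 -0.99915525  0.00240473] 0.0003330380894427119 [0.46210829 0.05443765 0.14801339] [0.50691995 0.05820473 0.30114578]
```

View pics/w6.png

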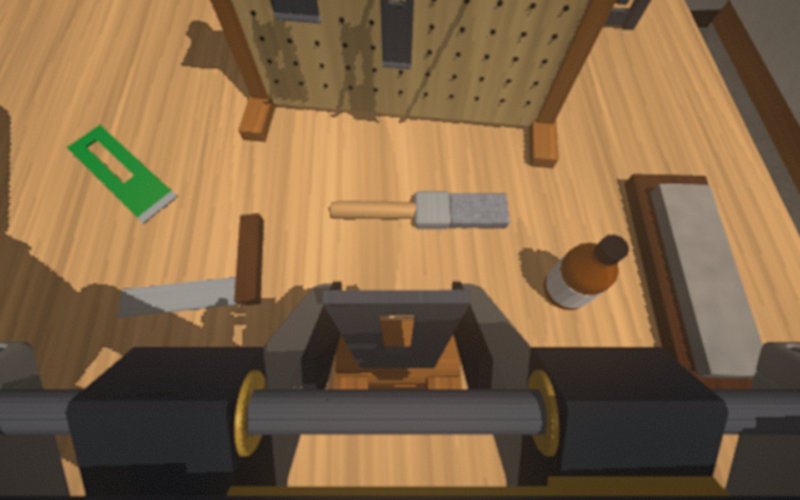

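View pics/w6z.png

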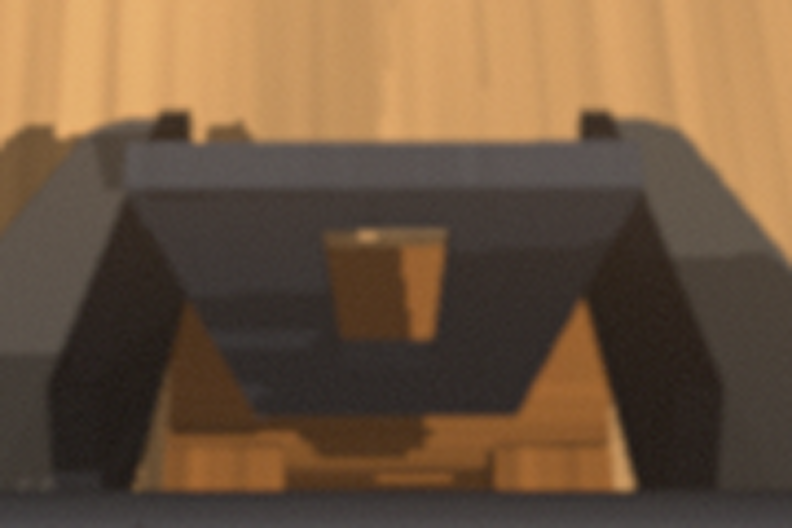

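```bash
python3 - <<'E'
from h import *
w=load("w6.npz"); mm,n=np.load("ironplane.npy")
f=lambda x,y: (x/4.4+230-.5, y/4.4+200-.5)
for c in ((255,413),(519,413),(128,188),(640,188)):
    o,r_=ray(w,*f(*c)); p=o+r_*((mm-o)@n)/(r_@n); print("iron",p.round(4))
for c in ((285,470),(285,488),(495,470),(495,488),(175,446),(610,446)):
    print("stand",onplane(w,*f(*c),.0435).round(4), p3(w,np.array(f(*c)[0]),np.array(f(*c)[1])).round(4))
C=cloud(w)
for v in range(296,313,2): print(v,C[v,262:375:6,2].__mul__(1000).round().astype(int), C[v,318].round(3))
print((C[308,262:375:6,0]*1000).round(0).astype(int))
E
```

```text
iron [0.4587 0.0571 0.1537]
iron [0.5066 0.0551 0.1531]
iron [0.4582 0.0575 0.298 ]
iron [0.5057 0.0555 0.2978]
stand [0.4576 0.0585 0.0435] [0.4577 0.0584 0.0448]
stand [0.4575 0.0542 0.0435] [0.4576 0.0541 0.0449]
stand [0.51   0.0562 0.0435] [0.5106 0.057  0.0363]
stand [0.5097 0.052  0.0435] [0.5103 0.0527 0.0353]
stand [0.43   0.0654 0.0435] [0.4302 0.0653 0.0445]
stand [0.5393 0.0607 0.0435] [0.5392 0.0606 0.0444]
296 [283  45  44  43  44  45  45  44  45  44  45  45  44  46  44  44  44  45
   2] [0.484 0.068 0.046]
298 [282  44  43  45  44 431  45  44  44  44  43  44  44  45  44  44  45  45
   2] [0.484 0.066 0.043]
300 [281  43  44  45  43  45  46  45  44  44  44  44  44  45  42  42  42  41
   1] [0.484 0.064 0.044]
302 [281  45  45  45  45  45  40  41  42  40  42  42  43  41  47  44  44  43
   2] [0.484 0.062 0.042]
304 [280  46  45  44  45  44  38  39  40  38  37  38  39  38  44  44  44  43
   3] [0.484 0.06  0.039]
306 [ 2 45 42 44 44 45 30 31 32 31 30 32 30 29 43 44 46 45  3] [0.484 0.059 0.031]
308 [ 4 42 44 44 44 44 13 13 12 13 13 12 13 13 44 44 44 46  2] [0.484 0.059 0.013]
310 [ 2 45 44 44 44 45 14 12 13 12 14 13 13 13 43 44 46 44  2] [0.484 0.056 0.011]
312 [348 347 347 348 347 346 348 346 348 347 347 347 347 346 347 347 347 347
 348] [0.481 0.025 0.347]
[416 429 435 442 449 455 460 467 474 481 489 496 503 510 514 521 527 534
 547]
```

>>> play_rows([
  {"ax": 0,"ay": 0,"az": 0.2,"dx": 0.5,"dy": -1,"dz": -8,"claw": 40},
  {"ax": 0,"ay": 0,"az": 0,"dx": 0.5,"dy": -1,"dz": -12,"claw": 40},
  {"ax": 0,"ay": 0,"az": 0,"dx": 0.5,"dy": -1.5,"dz": -14,"claw": 40},
  {"ax": 0,"ay": 0,"az": 0,"dx": 0,"dy": 0,"dz": -14,"claw": 40},
  {"ax": 0,"ay": 0,"az": 0,"dx": 0,"dy": 0,"dz": -14,"claw": 40},
  {"ax": 0,"ay": 0,"az": 0,"dx": 0,"dy": 0,"dz": -12,"claw": 40},
  {"ax": 0,"ay": 0,"az": 0,"dx": 0,"dy": 0,"dz": -8,"claw": 40},
  {"ax": 0,"ay": 0,"az": 0,"dx": 0,"dy": 0,"dz": 0,"claw": 40},
  {"ax": 0,"ay": 0,"az": 0,"dx": 0,"dy": 0,"dz": 0,"claw": 40},
])

```text
time: 8.02
eef_pos: [0.4864, 0.0655, 0.1675]
ee_rot: [0.635, -0.286, 0.646, -0.311]
force: [0.2, -0.5, -2.8]
width: 0.0477
```

```bash
cat > meas.py <<'E'
from go import *
from h import *
def ironplane(w,yr,zr,xr,vmin=200):
    s=r.state(); C=cloud(w); L=(C-s['eef_pos'])@q2R(s['ee_rot'])
    m=(np.abs(L[:,:,2])<.0225)&(C[:,:,1]>yr[0])&(C[:,:,1]<yr[1])&(C[:,:,2]>zr[0])&(C[:,:,2]<zr[1])&(C[:,:,0]>xr[0])&(C[:,:,0]<xr[1]); m[:vmin]=0
    P=C[m]
    for _ in range(6):
        mm=P.mean(0); n=np.linalg.svd(P-mm)[2][2]; e=(P-mm)@n; P=P[np.abs(e)<max(.001,2*e.std())]
    return P,mm,n
E
python3 - <<'E'
from meas import *
s=r.state(); print(s['eef_pos'],s['ee_rot'],s['force'],s['time'])
w=grab("wrist","w7"); crop(w,230,200,410,320,4.4,"pics/w7z.png"); C=cloud(w)
P,mm,n=ironplane(w,(.03,.075),(.05,.26),(.4,.6)); print(len(P),mm.round(4),n.round(4),P.min(0),P.max(0))
d=grab("scene","s7"); crop(d,280,190,380,270,7,"pics/s7.png")
E
```

```text
[0.48641756 0.06553451 0.16754872] [ 0.63529747 -0.28629549  0.64627079 -0.31107248] [ 0.20602446 -0.51387769 -2.80396893] 8.0167
3770 [0.4861 0.0534 0.1703] [-0.0364 -0.9993  0.0017] [0.46378963 0.05177141 0.0653998 ] [0.50873687 0.05522015 0.21807552]
```

View pics/w7z.png

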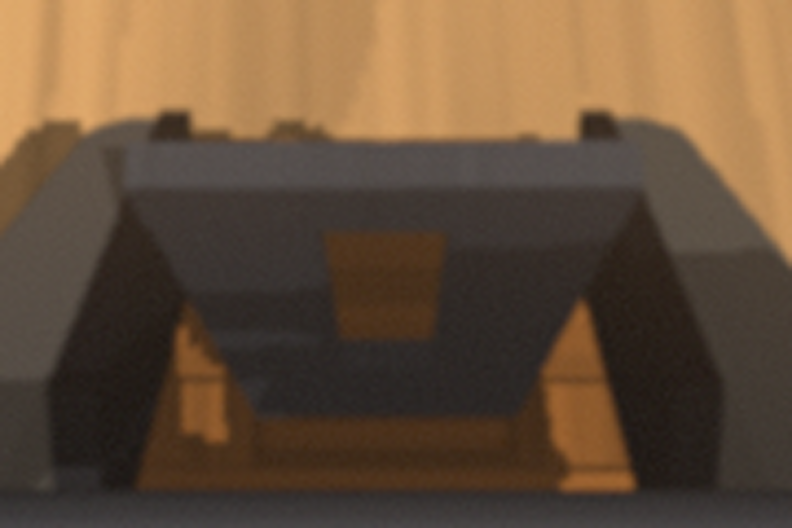

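View pics/s7.png

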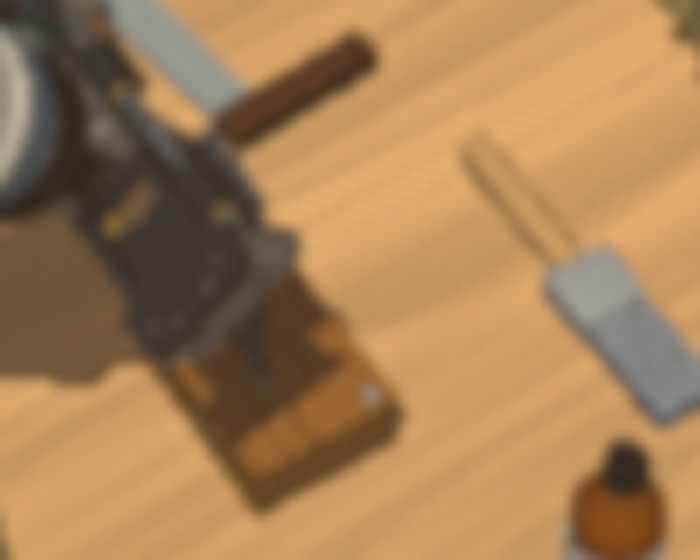

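```bash
python3 - <<'E'
from h import *
w=load("w7.npz"); mm=np.array([.4861,.0534,.1703]);n=np.array([-.0364,-.9993,.0017])
f=lambda x,y: (x/4.4+230-.5, y/4.4+200-.5)
for c in ((253,415),(518,415),(128,188),(640,188)):
    o,r_=ray(w,*f(*c)); p=o+r_*((mm-o)@n)/(r_@n); print("iron",p.round(4))
C=cloud(w)
for v in range(292,312,2): 
  print(v,"y",C[v,318,1].round(4),C[v,274:362:3,2].__mul__(1000).round().astype(int))
  print("  x",C[v,274:362:3,0].__mul__(1000).round().astype(int))
E
```

```text
iron [0.4592 0.0542 0.0684]
iron [0.5078 0.0524 0.0677]
iron [0.4595 0.0544 0.2155]
iron [0.507  0.0527 0.2152]
292 y 0.0533 [44 44 46 45 44 78 79 78 79 79 79 78 77 78 78 78 77 78 78 77 78 77 77 77
 77 45 45 42 44 44]
  x [446 448 451 454 456 462 464 466 469 471 473 476 478 480 483 485 487 490
 492 494 497 499 501 504 506 512 514 517 520 522]
294 y 0.0534 [46 45 44 44 44 68 68 68 66 67 67 66 68 66 67 66 66 67 67 25 24 25 25 24
 25 44 44 43 44 45]
  x [446 449 451 454 456 461 463 466 468 470 473 475 478 480 483 485 487 490
 492 497 499 502 505 508 511 512 514 517 519 522]
296 y 0.0588 [45 43 45 43 43 24 12 12 13 12 12 13 13 12 12 13 13 12 12 13 12 12 12 13
 25 44 45 44 45 45]
  x [446 448 451 454 456 457 459 462 465 468 471 474 477 480 483 486 488 491
 494 497 500 503 506 509 510 511 514 517 519 522]
298 y 0.0568 [44 44 44 45 45 22 12 14 13 12 12 13 13 13 13 12 14 12 13 13 12 13 12 13
 24 45 44 45 45 45]
  x [446 449 451 454 456 457 460 463 465 468 471 474 477 480 483 486 488 491
 494 497 500 503 506 509 510 511 514 516 519 522]
300 y 0.0552 [44 44 44 44 44 23 13 11 13 13 13 13 12 12 
[... 671 characters left out ...]
 45 44 44 44 44 42 43 44 43 45 44 45 43 44 44 44 43 44 44
 45 38 37 38 38 37]
  x [445 448 450 453 456 459 462 464 467 469 472 474 477 480 482 485 487 490
 493 495 498 500 503 506 508 511 514 517 519 522]
308 y 0.0448 [348  44  44  44  45  44  44  43  45  45  44  45  43  45  45  45  44  45
  45  45  45  44  44  45  45  44  46  44  44  45]
  x [482 449 451 454 456 459 462 464 467 469 472 474 477 480 482 485 487 490
 493 495 498 500 503 505 508 511 513 516 518 521]
310 y 0.0431 [45 45 44 44 44 45 43 44 43 43 43 44 44 44 44 45 45 45 43 44 44 44 43 44
 44 44 44 45 45 45]
  x [446 449 451 454 456 459 462 464 467 469 472 474 477 480 482 485 487 490
 492 495 498 500 503 505 508 510 513 516 518 521]
```

>>> play_rows([
  {"ax": 0,"ay": 0,"az": 0,"dx": 0.3,"dy": -0.5,"dz": -6,"claw": 40},
  {"ax": 0,"ay": 0,"az": 0,"dx": 0,"dy": 0,"dz": -6,"claw": 40},
  {"ax": 0,"ay": 0,"az": 0,"dx": 0,"dy": 0,"dz": -6,"claw": 40},
  {"ax": 0,"ay": 0,"az": 0,"dx": 0,"dy": 0,"dz": -6,"claw": 40},
  {"ax": 0,"ay": 0,"az": 0,"dx": 0,"dy": 0,"dz": -6,"claw": 40},
  {"ax": 0,"ay": 0,"az": 0,"dx": 0,"dy": 0,"dz": -6,"claw": 40},
  {"ax": 0,"ay": 0,"az": 0,"dx": 0,"dy": 0,"dz": -4,"claw": 40},
  {"ax": 0,"ay": 0,"az": 0,"dx": 0,"dy": 0,"dz": 0,"claw": 40},
  {"ax": 0,"ay": 0,"az": 0,"dx": 0,"dy": 0,"dz": 0,"claw": 40},
])

```text
time: 8.87
eef_pos: [0.4867, 0.065, 0.1277]
ee_rot: [0.635, -0.286, 0.646, -0.311]
force: [0.3, -0.1, -2.5]
width: 0.0474
```

```bash
python3 - <<'E'
from meas import *
s=r.state(); print(s['eef_pos'],s['ee_rot'],s['force'],s['time'])
w=grab("wrist","w8"); crop(w,230,200,410,320,4.4,"pics/w8z.png"); C=cloud(w)
P,mm,n=ironplane(w,(.03,.075),(.05,.22),(.4,.6)); print(len(P),mm.round(4),n.round(4),P.min(0),P.max(0))
E
```

```text
[0.48674763 0.06495828 0.12774454] [ 0.63544409 -0.2863364   0.64603619 -0.31122261] [ 0.25578729 -0.11090964 -2.4639988 ] 8.8667
3519 [0.4864 0.0528 0.1375] [-0.036  -0.9993  0.0025] [0.4639504  0.0511168  0.05189266] [0.50874169 0.05458385 0.17875643]
```

View pics/w8z.png

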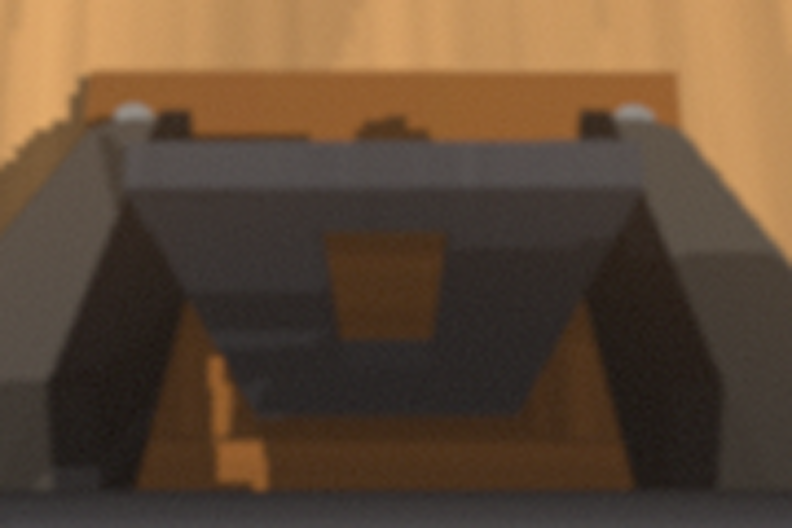

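>>> play_rows([
  {"ax": 0,"ay": 0,"az": 0,"dx": 0,"dy": 0,"dz": -1.5,"claw": 40},
  {"ax": 0,"ay": 0,"az": 0,"dx": 0,"dy": 0,"dz": -1,"claw": 40},
  {"ax": 0,"ay": 0,"az": 0,"dx": 0,"dy": 0,"dz": -1,"claw": 40},
  {"ax": 0,"ay": 0,"az": 0,"dx": 0,"dy": 0,"dz": 0,"claw": 40},
])

```text
time: 9.25
eef_pos: [0.4869, 0.0649, 0.1244]
ee_rot: [0.636, -0.286, 0.646, -0.311]
force: [-0.0, 0.3, -1.9]
width: 0.048
```

>>> play_rows([
  {"ax": 0,"ay": 0,"az": 0,"dx": 0,"dy": 0,"dz": -1,"claw": 40},
  {"ax": 0,"ay": 0,"az": 0,"dx": 0,"dy": 0,"dz": -0.5,"claw": 40},
  {"ax": 0,"ay": 0,"az": 0,"dx": 0,"dy": 0,"dz": 0,"claw": 40},
])

```text
time: 9.5
eef_pos: [0.4871, 0.0651, 0.1235]
ee_rot: [0.636, -0.286, 0.646, -0.311]
force: [0.1, -0.8, 4.0]
width: 0.0475
```

>>> play_rows([
  {"ax": 0,"ay": 0,"az": 0,"dx": 0,"dy": 0,"dz": 0,"claw": 52},
  {"ax": 0,"ay": 0,"az": 0,"dx": 0,"dy": 0,"dz": 0,"claw": 58},
  {"ax": 0,"ay": 0,"az": 0,"dx": 0,"dy": 0,"dz": 0,"claw": 66},
  {"ax": 0,"ay": 0,"az": 0,"dx": 0,"dy": 0,"dz": 0,"claw": 76},
  {"ax": 0,"ay": 0,"az": 0,"dx": 0,"dy": 0,"dz": 0,"claw": 84},
  {"ax": 0,"ay": 0,"az": 0,"dx": 0,"dy": 0,"dz": 0,"claw": 84},
  {"ax": 0,"ay": 0,"az": 0,"dx": 0,"dy": 0,"dz": 0,"claw": 84},
])

```text
time: 10.08
eef_pos: [0.4869, 0.0649, 0.123]
ee_rot: [0.636, -0.286, 0.646, -0.311]
force: [0.2, -0.5, 0.0]
width: 0.0844
```

```bash
python3 - <<'E'
from meas import *
s=r.state(); print(s['eef_pos'],s['force'],s['time'],s['width'],s['qpos'])
w=grab("wrist","w9"); crop(w,160,150,480,320,2.5,"pics/w9.png")
P,mm,n=ironplane(w,(.03,.085),(.05,.22),(.4,.6)); print(len(P),mm.round(4),n.round(4),P.min(0),P.max(0))
E
```

```text
[0.48688104 0.06486358 0.12296601] [ 0.24350173 -0.50478126  0.02112189] 10.0833 0.08437868844669312 [-0.33731164  0.41780533  2.02064222  0.76599866  1.08943305 -0.80174935]
1476 [0.4844 0.0331 0.1662] [0.0258 0.9835 0.179 ] [0.46297612 0.0300238  0.07298705] [0.50810078 0.04983976 0.17281915]
```

View pics/w9.png

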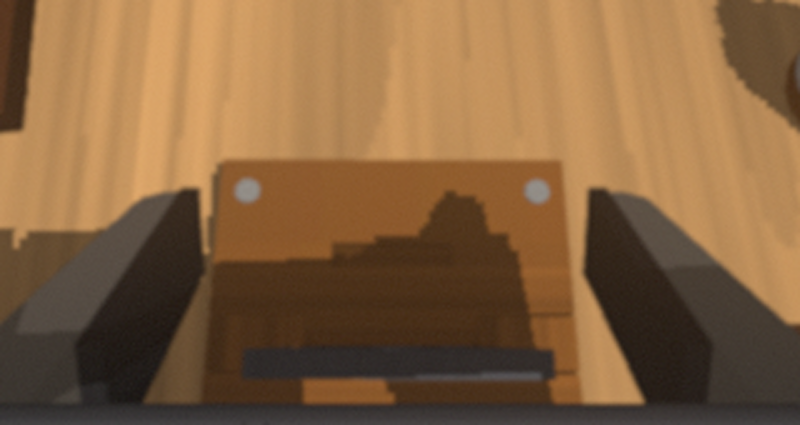

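```bash
python3 - <<'E'
from meas import *
R=toolR(np.radians(35),np.radians(-2.2),1,-1); print(R.round(3))
delta((.489,.115,.31),R)
E
```

```text
[[-0.031 -0.022  0.999]
 [-0.819 -0.573 -0.038]
 [ 0.574 -0.819  0.   ]]
t 10.13 d mm [  2.2  50.1 187. ] rot [-74.92   2.96  -0.08] force [ 0.1  0.1 -0.4] q [-0.34  0.42  2.02  0.77  1.09 -0.8 ] w 0.0838
```

>>> play_rows([
  {"ax": 0,"ay": 0,"az": 0,"dx": -0.3,"dy": -6.4,"dz": 7.7,"claw": 84},
  {"ax": 0,"ay": 0,"az": 0,"dx": -0.5,"dy": -12.8,"dz": 15.3,"claw": 84},
  {"ax": 0,"ay": 0,"az": 0,"dx": -0.5,"dy": -12.8,"dz": 15.3,"claw": 84},
  {"ax": 0,"ay": 0,"az": 0,"dx": -0.5,"dy": -12.8,"dz": 15.3,"claw": 84},
  {"ax": 0,"ay": 0,"az": 0,"dx": -0.5,"dy": -12.8,"dz": 15.3,"claw": 84},
  {"ax": 0,"ay": 0,"az": 0,"dx": -0.5,"dy": -12.8,"dz": 15.3,"claw": 84},
  {"ax": 0,"ay": 0,"az": 0,"dx": -0.5,"dy": -12.8,"dz": 15.3,"claw": 84},
])

```text
time: 10.72
eef_pos: [0.4833, -0.0195, 0.2238]
ee_rot: [0.635, -0.286, 0.646, -0.312]
force: [-0.1, -0.4, -0.4]
width: 0.0841
```

```bash
python3 - <<'E'
from meas import *
s=r.state(); print(s['eef_pos'],s['force'],s['time'])
w=grab("wrist","w10"); crop(w,160,150,480,340,2.5,"pics/w10.png"); C=cloud(w)
t=grab("top","t10"); d=grab("scene","s10"); crop(d,260,170,400,290,5.5,"pics/s10.png")
R=toolR(np.radians(35),np.radians(-2.2),1,-1); delta((.489,.115,.31),R)
m=(np.abs(C[:,:,0]-.484)<.022)&(C[:,:,1]>.0)&(C[:,:,1]<.075)&(C[:,:,2]>.06)&(C[:,:,2]<.2); m[:200]=0
P=C[m]
for _ in range(6):
    mm=P.mean(0); n=np.linalg.svd(P-mm)[2][2]; e=(P-mm)@n; P=P[np.abs(e)<max(.001,2*e.std())]
print(len(P),mm,n,P.min(0),P.max(0))
E
```

```text
[ 0.48330821 -0.01945609  0.22379261] [-0.05848053 -0.35152041 -0.44246316] 10.7167
t 10.87 d mm [  4.8 134.4  86.7] rot [-74.84   3.13  -0.1 ] force [ 0. -1. -0.] q [-0.49  0.3   1.89  0.64  1.34 -0.73] w 0.084
1076 [0.48391076 0.03650143 0.12881786] [-0.03951405 -0.98738437 -0.15333212] [0.46200342 0.02926281 0.06079629] [0.50595221 0.04814742 0.17140719]
```

View pics/w10.png

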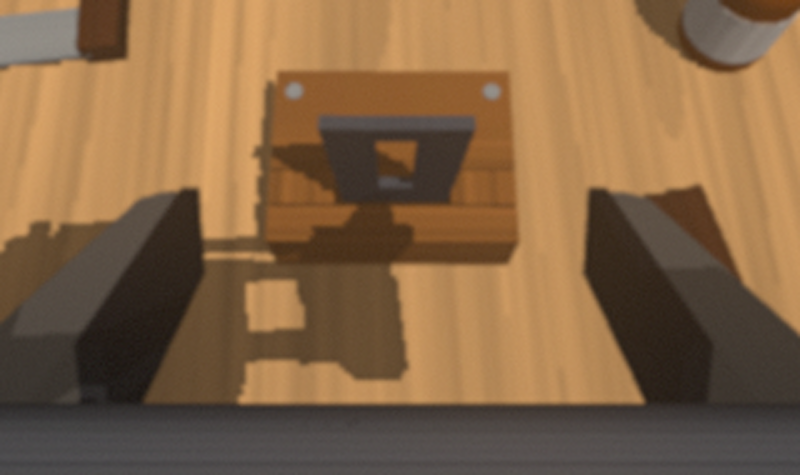

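View pics/s10.png

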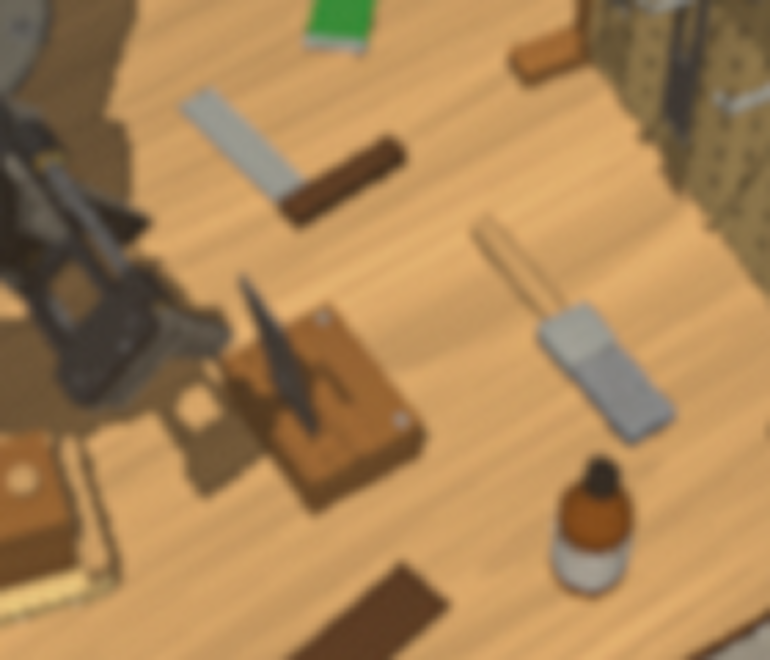

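>>> play_rows([
  {"ax": -6.8,"ay": 0.285,"az": 0,"dx": 0.3,"dy": 2,"dz": 20,"claw": 84},
  {"ax": -6.8,"ay": 0.285,"az": 0,"dx": 0.3,"dy": 5,"dz": 20,"claw": 84},
  {"ax": -6.8,"ay": 0.285,"az": 0,"dx": 0.3,"dy": 10,"dz": 15,"claw": 84},
  {"ax": -6.8,"ay": 0.285,"az": 0,"dx": 0.3,"dy": 14,"dz": 10,"claw": 84},
  {"ax": -6.8,"ay": 0.285,"az": 0,"dx": 0.3,"dy": 14,"dz": 5,"claw": 84},
  {"ax": -6.8,"ay": 0.285,"az": 0,"dx": 0.3,"dy": 14,"dz": 0,"claw": 84},
  {"ax": -6.8,"ay": 0.285,"az": 0,"dx": 0.3,"dy": 14,"dz": 0,"claw": 84},
  {"ax": -6.8,"ay": 0.285,"az": 0,"dx": 0.3,"dy": 14,"dz": 0,"claw": 84},
  {"ax": -6.8,"ay": 0.285,"az": 0,"dx": 0.3,"dy": 14,"dz": 0,"claw": 84},
  {"ax": -6.8,"ay": 0.285,"az": 0,"dx": 0.3,"dy": 15,"dz": 0,"claw": 84},
  {"ax": -6.8,"ay": 0.285,"az": 0,"dx": 0.3,"dy": 15,"dz": 0,"claw": 84},
  {"ax": 0,"ay": 0,"az": 0,"dx": 0,"dy": 0,"dz": 0,"claw": 84},
  {"ax": 0,"ay": 0,"az": 0,"dx": 0,"dy": 0,"dz": 0,"claw": 84},
])

```text
time: 11.95
eef_pos: [0.4858, 0.1149, 0.2898]
ee_rot: [-0.315, 0.624, -0.338, 0.63]
force: [-0.8, 1.2, 0.2]
width: 0.0838
```

```bash
python3 - <<'E'
from meas import *
R=toolR(np.radians(35),np.radians(-2.3),1,-1); a=R[:,1]; g=np.array([.484,.0364,.143]); T=g+.019*a
delta(T-.15*a,R); delta(T-.06*a,R)
w=grab("wrist","w11"); crop(w,0,0,640,400,1.25,"pics/w11.png")
E
```

```text
t 11.95 d mm [  1.2  -3.4 -39.5] rot [-0.04 -0.45 -0.37] force [-0.8  1.2  0.2] q [ 0.57  0.29  1.7  -0.49  1.54  0.72] w 0.0838
t 11.95 d mm [  -0.9  -55.  -113.2] rot [-0.04 -0.45 -0.37] force [-0.8  1.2  0.2] q [ 0.57  0.29  1.7  -0.49  1.54  0.72] w 0.0838
```

View pics/w11.png

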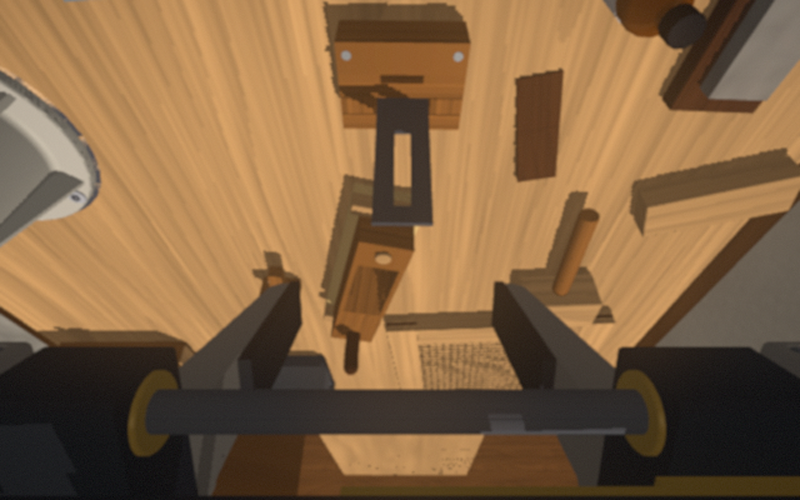

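```bash
python3 - <<'E'
from meas import *
w=load("w11.npz"); C=cloud(w)
m=(np.abs(C[:,:,0]-.484)<.03)&(C[:,:,1]>.0)&(C[:,:,1]<.075)&(C[:,:,2]>.06)&(C[:,:,2]<.19); m[:60]=0;m[185:]=0
P=C[m]
for _ in range(6):
    mm=P.mean(0); n=np.linalg.svd(P-mm)[2][2]; e=(P-mm)@n; P=P[np.abs(e)<max(.001,2*e.std())]
print(len(P),mm,n,e.std(),P.min(0),P.max(0))
for z in (.08,.11,.14,.16):
    q=P[np.abs(P[:,2]-z)<.004]; print(z,q[:,0].min(),q[:,0].max(),q[:,1].mean())
b=C[...,2]; print("bench", np.median(b[np.abs(b)<.015]))
# plane top points
m=(np.abs(C[:,:,0]-.44)<.17)&(np.abs(C[:,:,1]+.21)<.17)&(np.abs(C[:,:,2]-.079)<.0035)
uv=np.argwhere(m); print(len(uv),uv.min(0),uv.max(0))
P=C[m][:,:2]; print(cv2.minAreaRect((P*1000).astype(np.float32)))
E
```

```text
2784 [0.48453365 0.04222896 0.12070564] [0.03949699 0.98710992 0.15509351] 0.00047190067945588373 [0.46034248 0.03280953 0.06000363] [0.50868997 0.0528688  0.17127716]
0.08 0.4614840869428223 0.507987315915458 0.0486210420849167
0.11 0.4611871961843315 0.5079739703369988 0.04392597561176443
0.14 0.4610618003444771 0.5079223134653952 0.0392286406662315
0.16 0.46063507795539527 0.5080099530104903 0.03604529212395278
bench 0.0025672839932105325
2015 [191 265] [273 331]
((428.55987548828125, -224.36614990234375), (250.00245666503906, 67.39889526367188), 73.5824966430664)
```

>>> play_rows([
  {"ax": 0,"ay": -0.4,"az": -0.3,"dx": 0.7,"dy": -2,"dz": -20,"claw": 84},
  {"ax": 0,"ay": 0,"az": 0,"dx": 0.7,"dy": -2,"dz": -20,"claw": 84},
  {"ax": 0,"ay": 0,"az": 0,"dx": -0.4,"dy": -11.5,"dz": -16.4,"claw": 84},
  {"ax": 0,"ay": 0,"az": 0,"dx": -0.4,"dy": -11.5,"dz": -16.4,"claw": 84},
  {"ax": 0,"ay": 0,"az": 0,"dx": -0.4,"dy": -11.5,"dz": -16.4,"claw": 84},
  {"ax": 0,"ay": 0,"az": 0,"dx": -0.4,"dy": -11.5,"dz": -16.4,"claw": 84},
  {"ax": 0,"ay": 0,"az": 0,"dx": -0.4,"dy": -11.5,"dz": -16.4,"claw": 84},
  {"ax": 0,"ay": 0,"az": 0,"dx": 0,"dy": 0,"dz": 0,"claw": 84},
  {"ax": 0,"ay": 0,"az": 0,"dx": 0,"dy": 0,"dz": 0,"claw": 84},
])

```text
time: 12.75
eef_pos: [0.4857, 0.0496, 0.1709]
ee_rot: [-0.313, 0.618, -0.342, 0.635]
force: [0.6, 0.1, 0.9]
width: 0.0837
```

```bash
python3 - <<'E'
from meas import *
R=toolR(np.radians(35),np.radians(-2.3),1,-1); a=R[:,1]; g=np.array([.4844,.036,.143]); T=g+.019*a
delta(T,R)
w=grab("wrist","w12"); crop(w,0,0,640,400,1.25,"pics/w12.png"); C=cloud(w)
m=(np.abs(C[:,:,0]-.484)<.03)&(C[:,:,1]>.0)&(C[:,:,1]<.075)&(C[:,:,2]>.06)&(C[:,:,2]<.19); m[:60]=0;m[235:]=0
P=C[m]
for _ in range(6):
    mm=P.mean(0); n=np.linalg.svd(P-mm)[2][2]; e=(P-mm)@n; P=P[np.abs(e)<max(.001,2*e.std())]
print(len(P),mm,n,e.std(),P.min(0),P.max(0))
L=(P-r.state()['eef_pos'])@q2R(r.state()['ee_rot']); print(L.min(0),L.max(0))
E
```

```text
t 12.75 d mm [ -1.7 -24.5 -43.4] rot [-0.17  0.2   0.41] force [0.6 0.1 0.9] q [ 0.47  0.38  1.88 -0.55  1.27  0.79] w 0.0837
6060 [0.48448994 0.04335367 0.11385778] [-0.03949621 -0.98726982 -0.15407252] 0.0004543283665785839 [0.46008453 0.03476614 0.06000212] [0.50870932 0.0530277  0.15962245]
[-0.06523541  0.01731192 -0.02606123] [0.00491273 0.09100458 0.02224386]
```

View pics/w12.png

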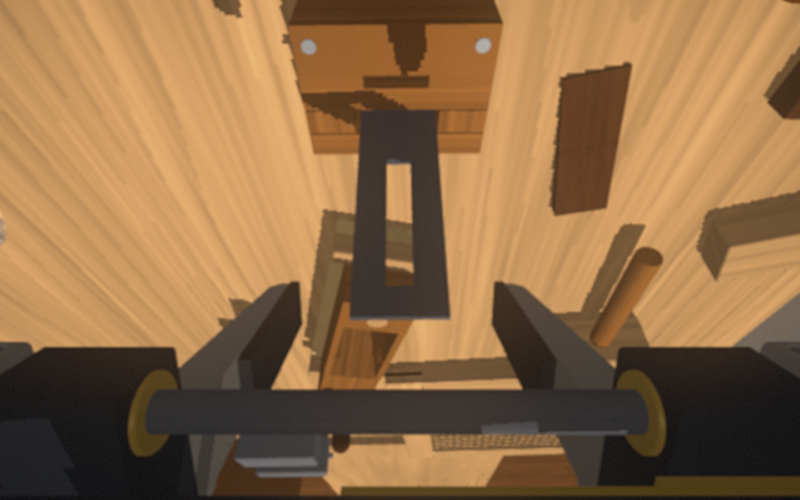

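>>> play_rows([
  {"ax": 0,"ay": 0.2,"az": 0.3,"dx": -0.5,"dy": -6.2,"dz": -11,"claw": 84},
  {"ax": 0,"ay": 0,"az": 0,"dx": -0.4,"dy": -6.2,"dz": -11,"claw": 84},
  {"ax": 0,"ay": 0,"az": 0,"dx": -0.4,"dy": -6.1,"dz": -11,"claw": 84},
  {"ax": 0,"ay": 0,"az": 0,"dx": -0.4,"dy": -6,"dz": -10.4,"claw": 80},
  {"ax": 0,"ay": 0,"az": 0,"dx": 0,"dy": 0,"dz": 0,"claw": 64},
  {"ax": 0,"ay": 0,"az": 0,"dx": 0,"dy": 0,"dz": 0,"claw": 58},
])

```text
time: 13.3
eef_pos: [0.4847, 0.0267, 0.1275]
ee_rot: [-0.315, 0.62, -0.339, 0.633]
force: [0.0, 1.0, 0.5]
width: 0.0688
```

```bash
python3 - <<'E'
from meas import *
R=toolR(np.radians(35),np.radians(-2.3),1,-1); a=R[:,1]; g=np.array([.4844,.036,.143]); T=g+.019*a
delta(T,R)
w=grab("wrist","w13"); crop(w,0,0,640,400,1.25,"pics/w13.png")
E
```

```text
t 13.3 d mm [-0.8 -1.6 -0.1] rot [-0.14  0.04 -0.04] force [0.  1.  0.5] q [ 0.44  0.42  1.93 -0.58  1.17  0.82] w 0.0688
```

View pics/w13.png

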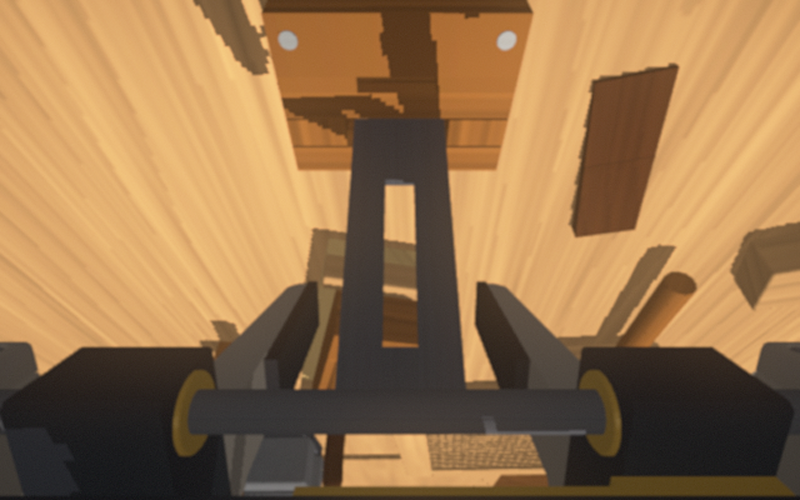

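>>> play_rows([
  {"ax": 0,"ay": 0,"az": 0,"dx": 0,"dy": -1,"dz": 0,"claw": 56},
  {"ax": 0,"ay": 0,"az": 0,"dx": 0,"dy": 0,"dz": 0,"claw": 52},
  {"ax": 0,"ay": 0,"az": 0,"dx": 0,"dy": 0,"dz": 0,"claw": 48},
  {"ax": 0,"ay": 0,"az": 0,"dx": 0,"dy": 0,"dz": 0,"claw": 42},
  {"ax": 0,"ay": 0,"az": 0,"dx": 0,"dy": 0,"dz": 0,"claw": 40},
  {"ax": 0,"ay": 0,"az": 0,"dx": 0,"dy": 0,"dz": 0,"claw": 40},
  {"ax": 0,"ay": 0,"az": 0,"dx": 0,"dy": 0,"dz": 0,"claw": 40},
])

```text
time: 13.93
eef_pos: [0.4851, 0.0258, 0.1275]
ee_rot: [-0.315, 0.62, -0.339, 0.633]
force: [2.0, -0.1, 4.6]
width: 0.0473
```

```bash
python3 - <<'E'
from meas import *
s=r.state(); print(s['eef_pos'],s['force'],s['width'])
E
```

```text
[0.48508668 0.02575309 0.12746002] [ 2.02538191 -0.05946385  4.58278702] 0.04729325439569758
```

>>> play_rows([
  {"ax": 0,"ay": 0,"az": 0,"dx": 0,"dy": -0.6,"dz": 4,"claw": 40},
  {"ax": 0,"ay": 0,"az": 0,"dx": 0,"dy": -1.2,"dz": 7.9,"claw": 40},
  {"ax": 0,"ay": 0,"az": 0,"dx": 0,"dy": -1.2,"dz": 7.9,"claw": 40},
  {"ax": 0,"ay": 0,"az": 0,"dx": 0,"dy": -1.2,"dz": 7.9,"claw": 40},
  {"ax": 0,"ay": 0,"az": 0,"dx": 0,"dy": -1.2,"dz": 7.9,"claw": 40},
  {"ax": 0,"ay": 0,"az": 0,"dx": 0,"dy": -1.2,"dz": 10,"claw": 40},
  {"ax": 0,"ay": 0,"az": 0,"dx": 0,"dy": -1.2,"dz": 12,"claw": 40},
  {"ax": 0,"ay": 0,"az": 0,"dx": 0,"dy": -1.2,"dz": 15,"claw": 40},
  {"ax": 0,"ay": 0,"az": 0,"dx": 0,"dy": -1.2,"dz": 15,"claw": 40},
  {"ax": 0,"ay": 0,"az": 0,"dx": 0,"dy": -1.2,"dz": 15,"claw": 40},
  {"ax": 0,"ay": 0,"az": 0,"dx": 0,"dy": -1.2,"dz": 10,"claw": 40},
  {"ax": 0,"ay": 0,"az": 0,"dx": 0,"dy": 0,"dz": 0,"claw": 40},
])

```text
time: 14.93
eef_pos: [0.4855, 0.0132, 0.2421]
ee_rot: [-0.316, 0.619, -0.339, 0.634]
force: [-0.0, 0.4, -1.3]
width: 0.0475
```

```bash
cat >> meas.py <<'E'
def ironintool(w,vmax=320,ly=(.0,.14)):
    s=r.state(); C=cloud(w); L=(C-s['eef_pos'])@q2R(s['ee_rot'])
    # in camera picture iron is dark; tool frame box
    m=(np.abs(L[:,:,2])<.03)&(L[:,:,1]<.13)&(L[:,:,1]>-.03)&(np.abs(L[:,:,0])<.15); m[vmax:]=0
    return L,m,C
E
python3 - <<'E'
from meas import *
s=r.state(); print(s['eef_pos'],s['ee_rot'],s['force'],s['width'])
w=grab("wrist","w14"); crop(w,0,0,640,400,1.25,"pics/w14.png")
L,m,C=ironintool(w)
P=L[m]
for _ in range(8):
    mm=P.mean(0); n=np.linalg.svd(P-mm)[2][2]; e=(P-mm)@n; P=P[np.abs(e)<max(.001,2*e.std())]
print(len(P),mm,n,e.std(),P.min(0),P.max(0))
E
```

```text
[0.48549672 0.01315073 0.2421456 ] [-0.31584277  0.61894265 -0.33912286  0.63415221] [-0.03320009  0.41292031 -1.29396014] 0.04749743790086171
12861 [-0.03766037  0.01745868 -0.00153672] [-0.72299088 -0.69085537  0.00174514] 0.0004555120882078344 [-0.09202736 -0.02999758 -0.0299444 ] [0.00898449 0.0755935  0.02961852]
```

View pics/w14.png

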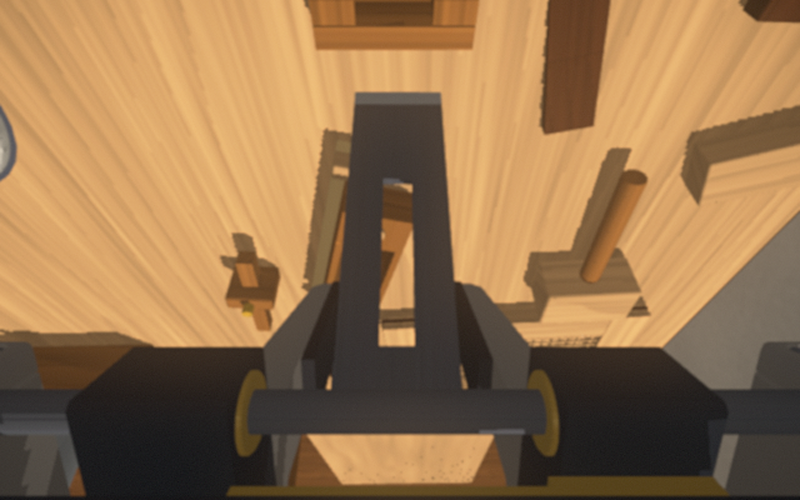

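```bash
python3 - <<'E'
from meas import *
t=load("top0.npz"); d=load("scene0.npz")
psi=np.radians(73.58); xp=np.array([np.cos(psi),np.sin(psi)]); yp=np.array([-xp[1],xp[0]]); c0=np.array([.4286,-.2244])
F=lambda p:(np.array([(p[:2]-c0)@xp,(p[:2]-c0)@yp,p[2]])*1000).round(1)
ft=lambda x,y:(x/8+370-.5,y/8+195-.5); fs=lambda x,y:(x/7+185-.5,y/7+240-.5)
for c in ((462,180),(430,278),(225,103),(190,200)): print("top throat corner",F(onplane(t,*ft(*c),.0765)))
for c in ((296,150),(287,150),(285,237),(263,235)): print("top mouth",F(onplane(t,*ft(*c),.0147)))
for c in ((258,158),(270,247),(490,98),(520,190)): print("scene throat",F(onplane(d,*fs(*c),.0793)))
for c in ((400,182),(428,182),(404,218),(430,212)): print("scene mouth",F(onplane(d,*fs(*c),.0173)))
# profiles from depth, along plane axis at y ~ 0
for nm in ("top0","scene0","w11"):
    w=load(nm+".npz"); C=cloud(w); X=(C[:,:,:2]-c0)@xp; Y=(C[:,:,:2]-c0)@yp
    m=(np.abs(Y)<.018)&(np.abs(X)<.16)&(C[:,:,2]<.2)&(C[:,:,2]>-.02)
    x=X[m];z=C[m][:,2]; b=np.round(x/.006).astype(int); 
    print(nm,[(k*6,int((np.median(z[b==k])*1000).round())) for k in sorted(set(b))])
w=load("w14.npz")
crop(w,270,60,370,130,8,"pics/w14z.png")
E
```

```text
top throat corner [-40.8 -26.6  76.5]
top throat corner [-38.6  22.2  76.5]
top throat corner [ 74.7 -27.4  76.5]
top throat corner [77.6 21.3 76.5]
top mouth [ 28.1 -29.9  14.7]
top mouth [ 32.3 -28.6  14.7]
top mouth [21.6 12.4 14.7]
top mouth [32.  14.7 14.7]
scene throat [-35.3  25.   79.3]
scene throat [-37.9 -23.8  79.3]
scene throat [75.9 23.1 79.3]
scene throat [ 78.4 -30.5  79.3]
scene mouth [23.6 30.  17.3]
scene mouth [36.8 25.7 17.3]
scene mouth [21.5  9.5 17.3]
scene mouth [34.3  8.8 17.3]
top0 [(np.int64(-162), 0), (np.int64(-156), 0), (np.int64(-150), 3), (np.int64(-144), 39), (np.int64(-138), 39), (np.int64(-132), 41), (np.int64(-126), 74), (np.int64(-120), 77), (np.int64(-114), 76), (np.int64(-108), 125), (np.int64(-102), 101), (np.int64(-96), 85), (np.int64(-90), 76), (np.int64(-84), 78), (np.int64(-78), 76), (np.int64(-72), 75), (np.int64(-66), 74), (np.int64(-60), 78), (np.int64(-54), 77), (np.int64(-48), 77), (np.int64(-42), 77), (np.int64(-36), 72), (np.int64(-30), 70), (np.int64(-24), 61), (np.int64(-18), 56), (np.int64(-12), 49), (np.int64(-6), 43), (np.int64(
[... 1802 characters left out ...]
p.int64(-102), 107), (np.int64(-96), 116), (np.int64(-90), 82), (np.int64(-84), 81), (np.int64(-78), 81), (np.int64(-72), 81), (np.int64(-66), 81), (np.int64(-60), 81), (np.int64(-54), 81), (np.int64(-48), 81), (np.int64(-42), 81), (np.int64(-36), 78), (np.int64(-30), 73), (np.int64(-24), 67), (np.int64(-18), 61), (np.int64(-12), 55), (np.int64(-6), 49), (np.int64(0), 43), (np.int64(6), 38), (np.int64(12), 33), (np.int64(78), 80), (np.int64(84), 80), (np.int64(90), 81), (np.int64(96), 81), (np.int64(102), 85), (np.int64(108), 82), (np.int64(114), 81), (np.int64(120), 69), (np.int64(126), 66), (np.int64(138), 17), (np.int64(144), 9), (np.int64(150), 2), (np.int64(156), 3), (np.int64(162), 3)]
```

View pics/w14z.png

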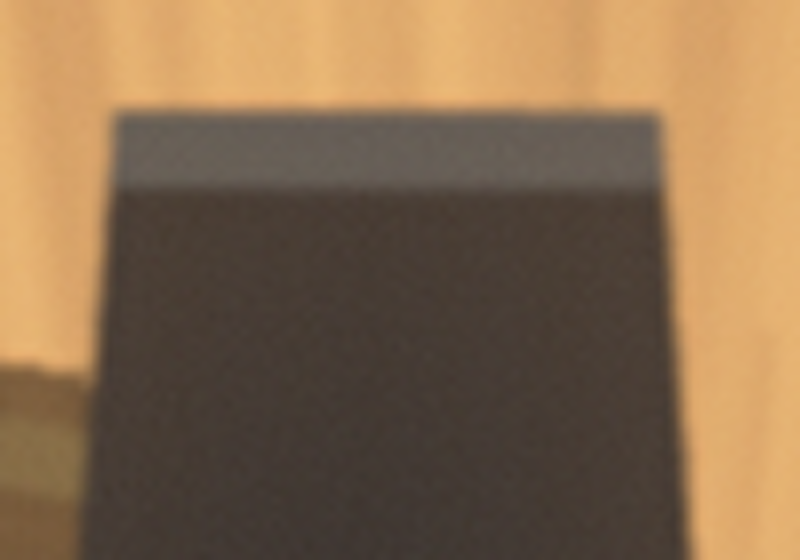

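```bash
python3 - <<'E'
from meas import *
psi=np.radians(73.58); xp=np.array([np.cos(psi),np.sin(psi)]); yp=np.array([-xp[1],xp[0]]); c0=np.array([.4286,-.2244])+.0305*xp
print("origin",c0)
for nm,b0 in (("top0",-.0013),("scene0",.0013),("w11",.0025)):
    w=load(nm+".npz"); C=cloud(w); X=(C[:,:,:2]-c0)@xp; Y=(C[:,:,:2]-c0)@yp
    m=(np.abs(Y)<.03)&(X>-.165)&(X<-.105)&(C[:,:,2]<.2)&(C[:,:,2]>.085)
    x=X[m];z=C[m][:,2]-b0; b=np.round(x/.004).astype(int); print(nm,[(int(k*4),int((z[b==k].max()*1000).round()),(Y[m][b==k].min()*1000).round().astype(int),(Y[m][b==k].max()*1000).round().astype(int)) for k in sorted(set(b))])
    # bed line fit
    m=(np.abs(Y)<.015)&(X>-.060)&(X<-.02)&(C[:,:,2]<.072)&(C[:,:,2]>.02); 
    A=np.polyfit(X[m],C[m][:,2]-b0,1); print(" bed slope",A[0],"x at z=16",(.016-A[1])/A[0], "x at z=47",(.047-A[1])/A[0], m.sum())
# strip residual
w=load("w14.npz"); q=dict(eef=np.array([0.48549672,0.01315073,0.2421456]),rot=[-0.31584277,0.61894265,-0.33912286,0.63415221])
L=(cloud(w)-q['eef'])@q2R(q['rot']); mm=np.array([-0.03766037,0.01745868,-0.00153672]); n=np.array([-0.72299088,-0.69085537,0.00174514])
for v in range(72,100,3): print(v,(((L[v,290:348:8]-mm)@n)*1000).round(1), (L[v,318]*1000).round(1))
E
```

```text
origin [ 0.43722163 -0.19514393]
top0 [(-148, 116, np.int64(1), np.int64(1)), (-144, 132, np.int64(1), np.int64(6)), (-140, 141, np.int64(-5), np.int64(8)), (-136, 148, np.int64(-7), np.int64(9)), (-132, 144, np.int64(-10), np.int64(8)), (-128, 141, np.int64(-9), np.int64(9)), (-124, 148, np.int64(-4), np.int64(8))]
 bed slope -0.9301996002425702 x at z=16 -0.00473713150340599 x at z=47 -0.0380633122412993 98
scene0 [(-152, 116, np.int64(-5), np.int64(-4)), (-148, 127, np.int64(-11), np.int64(-2)), (-144, 135, np.int64(-11), np.int64(-3)), (-140, 143, np.int64(-12), np.int64(4)), (-136, 146, np.int64(-13), np.int64(2)), (-132, 146, np.int64(-14), np.int64(3)), (-128, 145, np.int64(-11), np.int64(1)), (-124, 142, np.int64(-9), np.int64(6))]
 bed slope -0.9184339305646982 x at z=16 -0.0019088873414580775 x at z=47 -0.03566199572339654 78
w11 [(-140, 106, np.int64(10), np.int64(11)), (-136, 143, np.int64(-11), np.int64(11)), (-132, 145, np.int64(-10), np.int64(11)), (-128, 144, np.int64(-9), np.int64(10)), (-124, 142, np.int64(-9), np.int64(8)), (-120, 138, np.int64(-2), np.int64(5))]
 bed slope -0.9978984354335699 x at z=16 -0.00563720630245445 x at z=47 -0.03670249200613533 493
72 [-91.  -92.7 -91.1 -91.8 -91.3 -92.3 -91.  -91.6] [-104.2  218.8   -1.6]
75 [-0.3 -0.6 -0.3 -0.   0.  -0.1  0.5 -0.4] [-91.3  74.3  -1.9]
78 [-0.8  0.2 -0.2 -0.2 -0.3  0.1  0.1  0. ] [-89.2  71.8  -1.9]
81 [-0.2 -0.1  0.3 -0.6 -0.6 -0.4 -0.9 -0. ] [-87.   68.4  -1.9]
84 [ 0.1 -0.4 -0.6  0.3 -0.5 -1.2 -0.3  0.1] [-85.   67.5  -1.9]
87 [-0.2 -0.4 -0.9 -0.8 -0.9 -0.2  0.3  0.1] [-83.   64.8  -1.9]
90 [-0.5 -0.3 -0.2 -0.6 -0.8 -0.1  0.1 -0.4] [-81.   64.3  -1.9]
93 [ 0.1 -0.3  0.2  0.3  0.6 -0.5 -0.9 -0.3] [-79.   61.7  -1.9]
96 [-0.5 -0.8 -1.4 -0.1 -0.2 -0.7 -0.2 -0.2] [-77.1  59.5  -1.9]
99 [-0.4 -0.2  0.  -0.2 -0.2  0.7  0.5 -0.5] [-75.2  57.9  -1.9]
```

```bash
cat > plan.py <<'E'
from meas import *
mm=np.array([-0.03766037,0.01745868,-0.00153672]); n=np.array([-0.72299088,-0.69085537,0.00174514])
iy_t=n/np.linalg.norm(n); iz_t=np.cross([0,0,1.],iy_t); 
E
python3 - <<'E'
from plan import *
w=load("w14.npz"); eef=np.array([0.48549672,0.01315073,0.2421456]); Rt=q2R([-0.31584277,0.61894265,-0.33912286,0.63415221])
f=lambda x,y:(x/8+270-.5,y/8+60-.5)
pts=[]
for c in ((113,112),(660,112),(85,520),(688,520)):
    o,d=ray(w,*f(*c)); o=(o-eef)@Rt; d=d@Rt; p=o+d*((mm-o)@n)/(d@n); pts.append(p); print((p*1000).round(2))
e=(pts[0]+pts[1])/2; c2=(pts[2]+pts[3])/2; print("edge mid",e,"axis",(c2-e)/np.linalg.norm(c2-e),"widths",np.linalg.norm(pts[1]-pts[0]),np.linalg.norm(pts[3]-pts[2]))
print("pad-center (0,-.019,0) along iron from edge", (np.array([0,-.019,0])-e)@((c2-e)/np.linalg.norm(c2-e)), "normal off",(np.array([0,-.019,0])-e)@n)
E
```

```text
[-92.31  74.59 -25.86]
[-92.31  74.71  21.79]
[-59.79  40.55 -25.64]
[-59.77  40.66  21.46]
edge mid [-0.09231129  0.07465046 -0.00203514] axis [ 0.69085455 -0.72299288 -0.00113357] widths 0.047642907246717194 0.04710510488192371
pad-center (0,-.019,0) along iron from edge 0.13147998616351433 normal off -0.0020377473947731967
```

```bash
cat >> plan.py <<'E'
e_t=np.array([-0.09231,0.07465,-0.00204]); 
PS=dict(psi=73.58,o=np.array([.4286,-.2244])+.0312*np.array([np.cos(np.radians(73.58)),np.sin(np.radians(73.58))]),z0=.0185)
ix_t=np.cross(iy_t,iz_t)
def pose(s,dl,phi,dy=0,dpsi=0):
    a=np.radians(PS['psi']); xp=np.array([np.cos(a),np.sin(a),0]); yp=np.array([-xp[1],xp[0],0]); z=np.array([0,0,1.]); p=np.radians(phi)
    iz=-np.sin(p)*xp+np.cos(p)*z; iy=np.cos(p)*xp+np.sin(p)*z; ix=np.cross(iy,iz)
    R=np.stack([ix,iy,iz],1)@np.stack([ix_t,iy_t,iz_t],1).T
    q=np.sqrt(.5); E=np.r_[PS['o'],PS['z0']]+(s*(-q*xp+q*z)+dl*(q*xp+q*z)+dy*yp)*1e-3
    return E-R@e_t,R,E
def where(T,R):
    a=np.radians(PS['psi']); xp=np.array([np.cos(a),np.sin(a),0]); yp=np.array([-xp[1],xp[0],0])
    E=T+R@e_t-np.r_[PS['o'],PS['z0']-.016]; iz=R@iz_t; ix=R@ix_t
    print("edge in plane frame mm",(np.array([E@xp,E@yp,E[2]])*1000).round(1),"lean deg",np.degrees(np.arctan2(-iz@xp,iz[2])).round(1),"yaw err",np.degrees(np.arcsin(ix@xp)).round(2))
E
python3 - <<'E'
from plan import *
s=r.state(); where(s['eef_pos'],q2R(s['ee_rot']))
print(PS)
for a in ((115,8,30),(90,5,36),(40,4,36),(15,3,40),(6,2,40),(6,2,45),(0,1,45)):
    T,R,E=pose(*a); print(a,T.round(4),E.round(4)); delta(T,R)
E
```

```text
edge in plane frame mm [244.4  22.8 124.3] lean deg 8.7 yaw err 14.07
{'psi': 73.58, 'o': array([ 0.4374195 , -0.19447248]), 'z0': 0.0185}
(115, 8, 30) [ 0.3977 -0.3367  0.1999] [ 0.416  -0.267   0.1055]
t 14.98 d mm [ -87.4 -349.9  -40.9] rot [ 20.9   -3.32 -13.88] force [ 0.2 -0.5 -2.9] q [ 0.41  0.26  1.86 -0.55  1.35  0.67] w 0.0472
(90, 5, 36) [ 0.3994 -0.3309  0.172 ] [ 0.4204 -0.2521  0.0857]
t 14.98 d mm [ -85.7 -344.   -68.8] rot [ 26.83  -4.3  -13.77] force [ 0.2 -0.5 -2.9] q [ 0.41  0.26  1.86 -0.55  1.35  0.67] w 0.0472
(40, 4, 36) [ 0.4092 -0.2976  0.136 ] [ 0.4302 -0.2189  0.0496]
t 14.98 d mm [ -75.9 -310.8 -104.8] rot [ 26.83  -4.3  -13.77] force [ 0.2 -0.5 -2.9] q [ 0.41  0.26  1.86 -0.55  1.35  0.67] w 0.0472
(15, 3, 40) [ 0.4123 -0.2869  0.1117] [ 0.435  -0.2026  0.0312]
t 14.98 d mm [ -72.7 -300.1 -129.1] rot [ 30.79  -4.95 -13.68] force [ 0.2 -0.5 -2.9] q [ 0.41  0.26  1.86 -0.55  1.35  0.67] w 0.0472
(6, 2, 40) [ 0.4139 -0.2815  0.1046] [ 0.4366 -0.1972  0.0242]
t 14.98 d mm [ -71.1 -294.7 -136.2] rot [ 30.79  -4.95 -13.68] force [ 0.2 -0.5 -2.9] q [ 0.41  0.26  1.86 -0.55  1.35  0.67] w 0.0472
(6, 2, 45) [ 0.412  -0.2879  0.0967] [ 0.4366 -0.1972  0.0242]
t 14.98 d mm [ -73.  -301.1 -144.1] rot [ 35.73  -5.77 -13.56] force [ 0.2 -0.5 -2.9] q [ 0.41  0.26  1.86 -0.55  1.35  0.67] w 0.0472
(0, 1, 45) [ 0.413  -0.2845  0.0917] [ 0.4376 -0.1938  0.0192]
t 14.98 d mm [ -72.  -297.7 -149. ] rot [ 35.73  -5.77 -13.56] force [ 0.2 -0.5 -2.9] q [ 0.41  0.26  1.86 -0.55  1.35  0.67] w 0.0472
```

>>> play_rows([
  {"ax": 1.16,"ay": -0.18,"az": -0.77,"dx": -3,"dy": -12,"dz": 2,"claw": 40},
  {"ax": 1.16,"ay": -0.18,"az": -0.77,"dx": -4.9,"dy": -19.8,"dz": 2,"claw": 40},
  {"ax": 1.16,"ay": -0.18,"az": -0.77,"dx": -4.9,"dy": -19.8,"dz": 2,"claw": 40},
  {"ax": 1.16,"ay": -0.18,"az": -0.77,"dx": -4.9,"dy": -19.8,"dz": 2,"claw": 40},
  {"ax": 1.16,"ay": -0.18,"az": -0.77,"dx": -4.9,"dy": -19.8,"dz": 2,"claw": 40},
  {"ax": 1.16,"ay": -0.18,"az": -0.77,"dx": -4.9,"dy": -19.8,"dz": 2,"claw": 40},
  {"ax": 1.16,"ay": -0.18,"az": -0.77,"dx": -4.9,"dy": -19.8,"dz": 2,"claw": 40},
  {"ax": 1.16,"ay": -0.18,"az": -0.77,"dx": -4.9,"dy": -19.8,"dz": 2,"claw": 40},
  {"ax": 1.16,"ay": -0.18,"az": -0.77,"dx": -4.9,"dy": -19.8,"dz": 2,"claw": 40},
  {"ax": 1.16,"ay": -0.18,"az": -0.77,"dx": -4.9,"dy": -19.8,"dz": 0,"claw": 40},
  {"ax": 1.16,"ay": -0.18,"az": -0.77,"dx": -4.9,"dy": -19.8,"dz": 0,"claw": 40},
  {"ax": 1.16,"ay": -0.18,"az": -0.77,"dx": -4.9,"dy": -19.8,"dz": 0,"claw": 40},
  {"ax": 1.16,"ay": -0.18,"az": -0.77,"dx": -4.9,"dy": -19.8,"dz": 0,"claw": 40},
  {"ax": 1.16,"ay": -0.18,"az": -0.77,"dx": -4.9,"dy": -19.8,"dz": 0,"claw": 40},
  {"ax": 1.16,"ay": -0.18,"az": -0.77,"dx": -4.9,"dy": -19.8,"dz": 0,"claw": 40},
  {"ax": 1.16,"ay": -0.18,"az": -0.77,"dx": -4.9,"dy": -19.8,"dz": 0,"claw": 40},
  {"ax": 1.16,"ay": -0.18,"az": -0.77,"dx": -4.9,"dy": -19.8,"dz": 0,"claw": 40},
  {"ax": 1.16,"ay": -0.18,"az": -0.77,"dx": -4.9,"dy": -19,"dz": 0,"claw": 40},
  {"ax": 0,"ay": 0,"az": 0,"dx": 0,"dy": 0,"dz": 0,"claw": 40},
  {"ax": 0,"ay": 0,"az": 0,"dx": 0,"dy": 0,"dz": 0,"claw": 40},
])

```text
time: 16.65
eef_pos: [0.3972, -0.3353, 0.2567]
ee_rot: [-0.352, 0.49, -0.512, 0.612]
force: [0.7, 0.4, -2.4]
width: 0.0474
```

```bash
cat >> plan.py <<'E'
def look(name,save=True):
    s=r.state(); T=s['eef_pos'];R=q2R(s['ee_rot']); where(T,R)
    w=grab("wrist",name); crop(w,0,0,640,400,1.25,f"pics/{name}.png")
    L=(cloud(w)-T)@R; C=cloud(w)
    m=(np.abs(L[:,:,2])<.026)&(np.abs((L-mm)@n)<.004)&(L[:,:,1]<.09)&(L[:,:,0]>-.12); m[312:]=0
    P=L[m]; c=P.mean(0); nn=np.linalg.svd(P-c)[2][2]; nn*=np.sign(nn@n)
    q=P[(P[:,1]>.0)&(P[:,1]<.04)]
    print("iron plane in tool n",nn.round(4),"off mm",((c-mm)@n*1000).round(2),"max y",(np.percentile(P[:,1],99.8)*1000).round(1),len(P))
    a=np.radians(PS['psi']); xp=np.array([np.cos(a),np.sin(a)]); yp=np.array([-xp[1],xp[0]])
    D=C[:,:,:2]-PS['o']; X=D@xp; Y=D@yp; Z=C[:,:,2]
    b=np.median(Z[(np.abs(Z)<.012)]) if (np.abs(Z)<.012).sum()>500 else None; print("bench",b)
    m=(np.abs(X+.03)<.16)&(np.abs(Y)<.06)&(np.abs(Z-.0805)<.004)
    print("plane top",m.sum(),cv2.minAreaRect((C[m][:,:2]*1000).astype(np.float32)),"z",np.median(Z[m]), "Yrange",np.percentile(Y[m],[.5,99.5]),"Xr",np.percentile(X[m],[.3,99.7]))
    return w,C,X,Y,Z,L
E
python3 - <<'E'
from plan import *
w,C,X,Y,Z,L=look("w15")
T,R,E=pose(115,8,30); delta(T,R)
E
```

```text
edge in plane frame mm [-74.6   1.3 159.7] lean deg 29.9 yaw err -0.05
iron plane in tool n [-7.253e-01 -6.884e-01  2.000e-04] off mm -0.24 max y 75.7 17195
bench 0.002432386920183424
plane top 2847 ((418.4134521484375, -258.1246643066406), (75.18794250488281, 67.08201599121094), 73.40926361083984) z 0.08022895747265614 Yrange [-0.03317113  0.03346898] Xr [-0.09621749 -0.02892947]
t 16.7 d mm [  0.2  -2.2 -56.8] rot [-0.01 -0.3  -0.02] force [-0.1  0.  -2.7] q [-0.54  0.11  1.87 -0.26  1.11 -0.15] w 0.0476
```

View pics/w15.png

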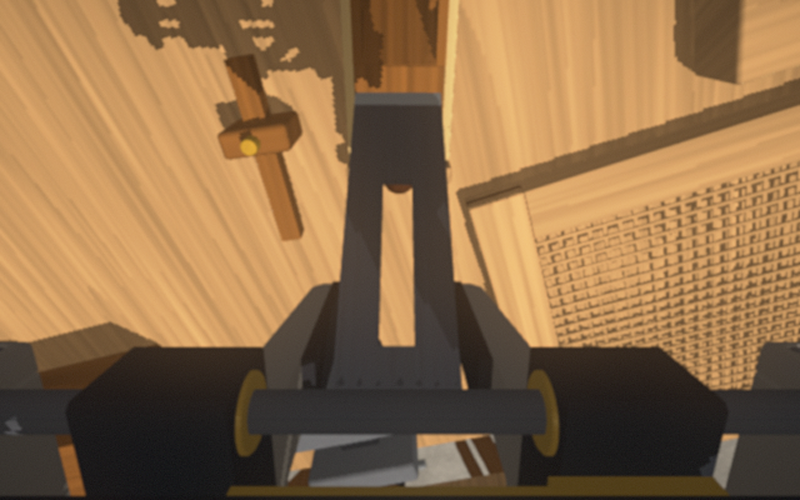

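```bash
python3 - <<'E'
from plan import *
w=load("w15.npz"); C=cloud(w); a=np.radians(PS['psi']); xp=np.array([np.cos(a),np.sin(a)]); yp=np.array([-xp[1],xp[0]])
D=C[:,:,:2]-PS['o']; X=D@xp; Y=D@yp; Z=C[:,:,2]
for x0 in (-.06,-.055,-.05,-.045,-.04,-.035,-.03):
    m=(np.abs(X-x0)<.0025)&(np.abs(Y)<.04)&(Z>.01)&(Z<.1)
    y=Y[m];z=Z[m]; b=np.round(y/.003).astype(int)
    print(x0,[(int(k*3),int((np.median(z[b==k])*1000).round())) for k in sorted(set(b))])
m=(X>-.064)&(X<-.034)&(np.abs(Y)<.016)&(Z<.079); print(m.sum(),"bed fit",np.polyfit(X[m],Z[m]-.0024,1), "expected x+z=", np.median(X[m]+Z[m]-.0024), "(want .0096)")
E
```

```text
-0.06 [(-33, 81), (-30, 81), (-27, 79), (-24, 72), (-21, 72), (-18, 72), (-15, 72), (-12, 72), (-9, 71), (-6, 71), (-3, 72), (0, 72), (3, 72), (6, 72), (9, 72), (12, 72), (15, 72), (18, 71), (21, 71), (24, 72), (27, 78), (30, 80), (33, 80)]
-0.055 [(-39, 18), (-33, 80), (-30, 80), (-27, 79), (-24, 66), (-21, 66), (-18, 67), (-15, 67), (-12, 67), (-9, 67), (-6, 67), (-3, 66), (0, 66), (3, 67), (6, 67), (9, 67), (12, 66), (15, 67), (18, 67), (21, 66), (24, 67), (27, 77), (30, 80), (33, 81)]
-0.05 [(-39, 17), (-33, 81), (-30, 80), (-27, 79), (-24, 62), (-21, 61), (-18, 62), (-15, 62), (-12, 61), (-9, 62), (-6, 61), (-3, 62), (0, 62), (3, 61), (6, 62), (9, 62), (12, 62), (15, 61), (18, 62), (21, 62), (24, 62), (27, 72), (30, 80), (33, 80), (39, 19)]
-0.045 [(-33, 80), (-30, 80), (-27, 78), (-24, 56), (-21, 57), (-18, 57), (-15, 57), (-12, 57), (-9, 57), (-6, 57), (-3, 57), (0, 56), (3, 57), (6, 56), (9, 56), (12, 57), (15, 57), (18, 57), (21, 57), (24, 57), (27, 74), (30, 80), (33, 80)]
-0.04 [(-33, 80), (-30, 81), (-27, 77), (-24, 52), (-21, 52), (-18, 52), (-15, 51), (-12, 52), (-9, 52), (-6, 51), (-3, 51), (0, 52), (3, 52), (6, 51), (9, 52), (12, 51), (15, 51), (18, 51), (21, 52), (24, 52), (27, 75), (30, 80), (33, 80)]
-0.035 [(-39, 17), (-33, 80), (-30, 80), (-27, 80), (-24, 73), (-21, 47), (-18, 46), (-15, 46), (-12, 46), (-9, 46), (-6, 46), (-3, 46), (0, 46), (3, 45), (6, 46), (9, 46), (12, 46), (15, 46), (18, 47), (21, 48), (24, 62), (27, 75), (30, 80), (33, 80)]
-0.03 [(-33, 80), (-30, 80), (-27, 80), (-24, 77), (-21, 71), (-18, 41), (-15, 42), (-12, 42), (-9, 42), (-6, 42), (-3, 42), (0, 42), (3, 42), (6, 42), (9, 41), (12, 42), (15, 42), (18, 42), (21, 57), (24, 76), (27, 80), (30, 80), (33, 80), (39, 18)]
1315 bed fit [-1.00232767  0.00904411] expected x+z= 0.009130825737632436 (want .0096)
```

>>> play_rows([
  {"ax": 0,"ay": -0.3,"az": 0,"dx": 0,"dy": -0.5,"dz": -12,"claw": 40},
  {"ax": 0,"ay": 0,"az": 0,"dx": 0.1,"dy": -0.5,"dz": -15,"claw": 40},
  {"ax": 0,"ay": 0,"az": 0,"dx": 0.1,"dy": -0.6,"dz": -15,"claw": 40},
  {"ax": 0,"ay": 0,"az": 0,"dx": 0,"dy": -0.6,"dz": -14.8,"claw": 40},
  {"ax": 0,"ay": 0,"az": 0,"dx": 0,"dy": 0,"dz": 0,"claw": 40},
  {"ax": 0.96,"ay": -0.28,"az": 0,"dx": 0.3,"dy": 1,"dz": -4.7,"claw": 40},
  {"ax": 0.96,"ay": -0.28,"az": 0,"dx": 0.3,"dy": 1,"dz": -4.7,"claw": 40},
  {"ax": 0.96,"ay": -0.28,"az": 0,"dx": 0.3,"dy": 1,"dz": -4.7,"claw": 40},
  {"ax": 0.96,"ay": -0.28,"az": 0,"dx": 0.3,"dy": 1,"dz": -4.7,"claw": 40},
  {"ax": 0.96,"ay": -0.28,"az": 0,"dx": 0.3,"dy": 0.9,"dz": -4.6,"claw": 40},
  {"ax": 0.96,"ay": -0.28,"az": 0,"dx": 0.2,"dy": 0.9,"dz": -4.5,"claw": 40},
  {"ax": 0,"ay": 0,"az": 0,"dx": 0,"dy": 0,"dz": 0,"claw": 40},
  {"ax": 0,"ay": 0,"az": 0,"dx": 0,"dy": 0,"dz": 0,"claw": 40},
])

```text
time: 17.78
eef_pos: [0.3998, -0.3314, 0.1727]
ee_rot: [-0.386, 0.461, -0.535, 0.594]
force: [-0.3, 0.5, -1.9]
width: 0.0477
```

```bash
python3 - <<'E'
from plan import *
w,C,X,Y,Z,L=look("w16"); crop(w,260,40,380,140,6.5,"pics/w16z.png")
for a in ((90,5,36),(40,4,36)):
  T,R,E=pose(*a); delta(T,R)
d=grab("scene","s16"); crop(d,180,200,300,310,6,"pics/s16.png")
E
```

```text
edge in plane frame mm [-60.5  -0.6  83.9] lean deg 36.0 yaw err 0.03
iron plane in tool n [-7.257e-01 -6.880e-01  2.000e-04] off mm -0.1 max y 80.6 17280
bench 0.002437672161360906
plane top 3279 ((416.2047424316406, -265.3721923828125), (119.36470794677734, 67.32176208496094), 73.64680480957031) z 0.08031273773552194 Yrange [-0.03314432  0.03370458] Xr [-0.13073822 -0.01450766]
t 17.83 d mm [-0.6  0.5 -0.9] rot [ 0.05  0.08 -0.05] force [ 0.4 -0.4 -2. ] q [-0.61  0.21  1.94 -0.16  0.95 -0.23] w 0.0472
t 17.83 d mm [  9.2  33.7 -37. ] rot [ 0.05  0.08 -0.05] force [ 0.4 -0.4 -2. ] q [-0.61  0.21  1.94 -0.16  0.95 -0.23] w 0.0472
```

View pics/w16z.png

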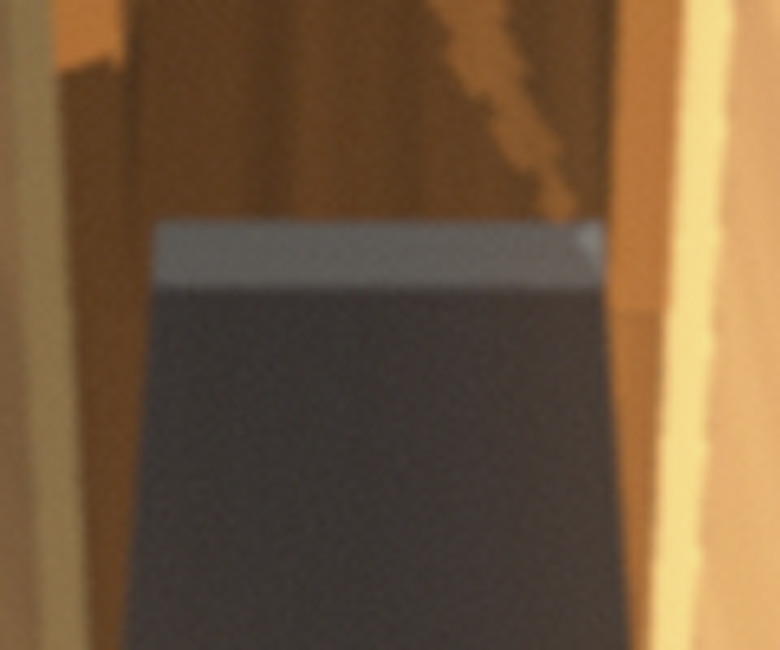

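View pics/s16.png

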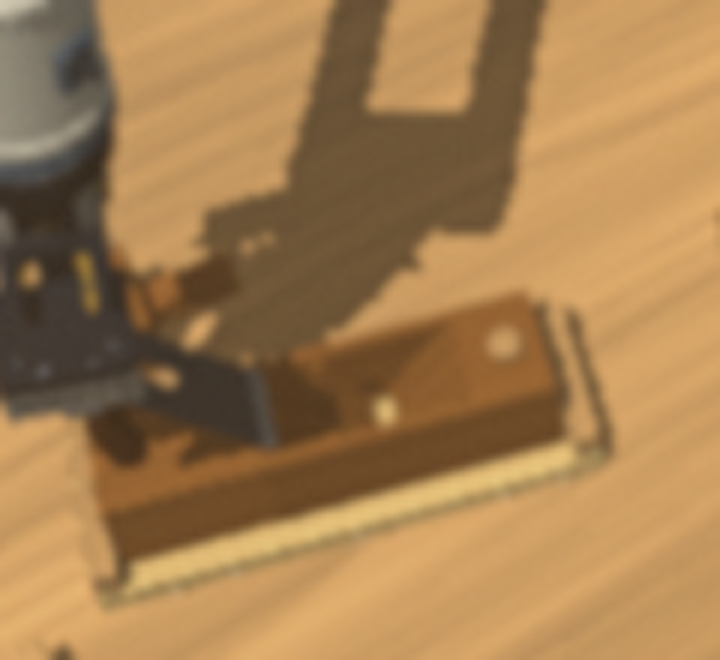

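>>> play_rows([
  {"ax": 0,"ay": 0,"az": 0,"dx": 0.3,"dy": 3.5,"dz": -3.7,"claw": 40},
  {"ax": 0,"ay": 0,"az": 0,"dx": 0.8,"dy": 3.5,"dz": -3.7,"claw": 40},
  {"ax": 0,"ay": 0,"az": 0,"dx": 1,"dy": 3.4,"dz": -3.7,"claw": 40},
  {"ax": 0,"ay": 0,"az": 0,"dx": 1,"dy": 3.4,"dz": -3.7,"claw": 40},
  {"ax": 0,"ay": 0,"az": 0,"dx": 1,"dy": 3.4,"dz": -3.7,"claw": 40},
  {"ax": 0,"ay": 0,"az": 0,"dx": 1,"dy": 3.4,"dz": -3.7,"claw": 40},
  {"ax": 0,"ay": 0,"az": 0,"dx": 0,"dy": 0,"dz": 0,"claw": 40},
  {"ax": 0,"ay": 0,"az": 0,"dx": 0,"dy": 0,"dz": 0,"claw": 40},
])

```text
time: 18.55
eef_pos: [0.4052, -0.3102, 0.1505]
ee_rot: [-0.386, 0.461, -0.535, 0.593]
force: [0.0, -0.8, -2.7]
width: 0.0473
```

```bash
python3 - <<'E'
from plan import *
w,C,X,Y,Z,L=look("w17"); crop(w,260,40,380,140,6.5,"pics/w17z.png")
for a in ((40,4,36),(15,3,40)):
  T,R,E=pose(*a,dy=.4); delta(T,R)
E
```

```text
edge in plane frame mm [-38.6   0.3  61.6] lean deg 36.0 yaw err 0.12
iron plane in tool n [-7.258e-01 -6.879e-01  3.000e-04] off mm -0.1 max y 75.8 17254
bench 0.002449972751865277
plane top 5788 ((419.34033203125, -254.86427307128906), (136.47726440429688, 67.3436050415039), 73.6084213256836) z 0.08035599355468186 Yrange [-0.03312283  0.03370259] Xr [-0.12873492  0.00462488]
t 18.6 d mm [  3.4  13.  -14.8] rot [ 0.04  0.09 -0.11] force [ 0.5 -0.  -2. ] q [-0.57  0.23  1.97 -0.16  0.9  -0.18] w 0.0474
t 18.6 d mm [  6.6  23.6 -39.1] rot [ 3.88 -1.04 -0.1 ] force [ 0.5 -0.  -2. ] q [-0.57  0.23  1.97 -0.16  0.9  -0.18] w 0.0474
```

View pics/w17z.png

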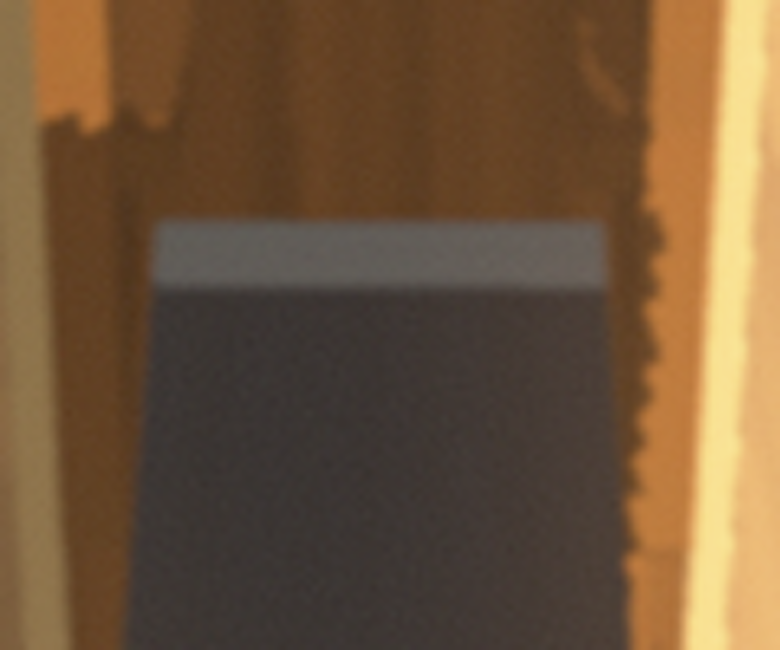

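>>> play_rows([
  {"ax": 0,"ay": 0.1,"az": -0.1,"dx": 0.9,"dy": 3.2,"dz": -3.7,"claw": 40},
  {"ax": 0,"ay": 0,"az": 0,"dx": 0.9,"dy": 3.2,"dz": -3.7,"claw": 40},
  {"ax": 0,"ay": 0,"az": 0,"dx": 0.8,"dy": 3.3,"dz": -3.7,"claw": 40},
  {"ax": 0,"ay": 0,"az": 0,"dx": 0.8,"dy": 3.3,"dz": -3.7,"claw": 40},
  {"ax": 0,"ay": 0,"az": 0,"dx": 0,"dy": 0,"dz": 0,"claw": 40},
  {"ax": 0,"ay": 0,"az": 0,"dx": 0,"dy": 0,"dz": 0,"claw": 40},
])

```text
time: 19.1
eef_pos: [0.4085, -0.2972, 0.1356]
ee_rot: [-0.385, 0.461, -0.536, 0.593]
force: [0.5, -0.1, -1.2]
width: 0.0473
```

```bash
python3 - <<'E'
from plan import *
w,C,X,Y,Z,L=look("w18"); crop(w,260,40,380,140,6.5,"pics/w18z.png")
for a in ((40,4,36),(15,3,40),(6,2,40)):
  T,R,E=pose(*a,dy=.4); delta(T,R)
E
```

```text
edge in plane frame mm [-25.3   0.8  46.8] lean deg 36.0 yaw err 0.02
iron plane in tool n [-0.7259 -0.6878  0.0009] off mm -0.11 max y 75.9 17114
bench 0.002448143272213296
plane top 7296 ((420.7649230957031, -249.88690185546875), (149.15249633789062, 67.32329559326172), 73.51148986816406) z 0.08035320739159946 Yrange [-0.03309418  0.03372127] Xr [-0.12887865  0.01630101]
t 19.15 d mm [ 0.1 -0.1  0. ] rot [ 0.04 -0.02 -0.01] force [-0.4 -0.  -2.1] q [-0.54  0.25  1.99 -0.17  0.87 -0.15] w 0.0476
t 19.15 d mm [  3.2  10.6 -24.2] rot [ 3.88 -1.15 -0.01] force [-0.4 -0.  -2.1] q [-0.54  0.25  1.99 -0.17  0.87 -0.15] w 0.0476
t 19.15 d mm [  4.8  16.1 -31.3] rot [ 3.88 -1.15 -0.01] force [-0.4 -0.  -2.1] q [-0.54  0.25  1.99 -0.17  0.87 -0.15] w 0.0476
```

View pics/w18z.png

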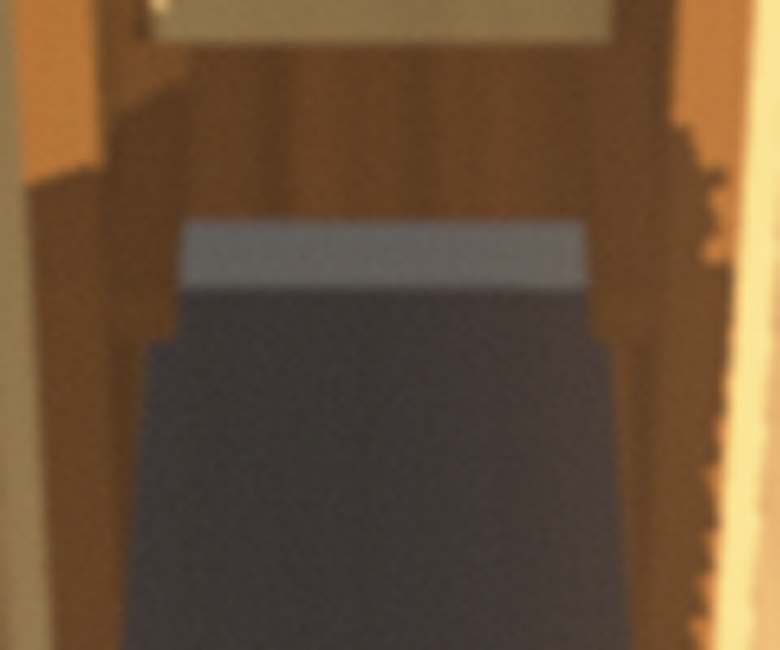

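>>> play_rows([
  {"ax": 0.55,"ay": -0.16,"az": 0,"dx": 0.5,"dy": 1.5,"dz": -3.4,"claw": 40},
  {"ax": 0.55,"ay": -0.16,"az": 0,"dx": 0.5,"dy": 1.5,"dz": -3.5,"claw": 40},
  {"ax": 0.55,"ay": -0.16,"az": 0,"dx": 0.4,"dy": 1.5,"dz": -3.5,"claw": 40},
  {"ax": 0.55,"ay": -0.16,"az": 0,"dx": 0.5,"dy": 1.5,"dz": -3.5,"claw": 40},
  {"ax": 0.55,"ay": -0.16,"az": 0,"dx": 0.4,"dy": 1.5,"dz": -3.5,"claw": 40},
  {"ax": 0.55,"ay": -0.16,"az": 0,"dx": 0.5,"dy": 1.5,"dz": -3.4,"claw": 40},
  {"ax": 0.55,"ay": -0.16,"az": 0,"dx": 0.4,"dy": 1.6,"dz": -3.4,"claw": 40},
  {"ax": 0,"ay": 0,"az": 0,"dx": 0,"dy": 0,"dz": 0,"claw": 40},
  {"ax": 0,"ay": 0,"az": 0,"dx": 0,"dy": 0,"dz": 0,"claw": 40},
])

```text
time: 19.9
eef_pos: [0.4117, -0.287, 0.1116]
ee_rot: [-0.405, 0.442, -0.552, 0.58]
force: [-0.5, 1.6, -2.1]
width: 0.048
```

```bash
python3 - <<'E'
from plan import *
w,C,X,Y,Z,L=look("w19"); crop(w,260,40,380,140,6.5,"pics/w19z.png")
for a in ((15,3,40),(6,2,40),(6,2,45),(0,1,45)):
  T,R,E=pose(*a,dy=.4); delta(T,R)
m=(np.abs(X)<.004)&(np.abs(Y)<.015)&(Z<.03)&(Z>.005); print("board",m.sum(),np.median(Z[m]) if m.sum() else 0)
E
```

```text
edge in plane frame mm [-8.7  0.6 28.6] lean deg 40.0 yaw err -0.03
iron plane in tool n [-7.271e-01 -6.866e-01 -2.000e-04] off mm -0.11 max y 87.8 17608
bench 0.0024468892055700088
plane top 8878 ((422.4093017578125, -244.146484375), (160.7943115234375, 67.40611267089844), 73.5573959350586) z 0.08035824078692665 Yrange [-0.03305905  0.03374001] Xr [-0.12870301  0.02780461]
t 19.95 d mm [ 0.1  0.2 -0. ] rot [ 0.03 -0.03  0.03] force [ 0.7 -0.  -2.8] q [-0.57  0.29  2.   -0.08  0.84 -0.23] w 0.0474
t 19.95 d mm [ 1.7  5.6 -7.1] rot [ 0.03 -0.03  0.03] force [ 0.7 -0.  -2.8] q [-0.57  0.29  2.   -0.08  0.84 -0.23] w 0.0474
t 19.95 d mm [ -0.2  -0.8 -15. ] rot [ 4.82 -1.44  0.02] force [ 0.7 -0.  -2.8] q [-0.57  0.29  2.   -0.08  0.84 -0.23] w 0.0474
t 19.95 d mm [  0.8   2.6 -20. ] rot [ 4.82 -1.44  0.02] force [ 0.7 -0.  -2.8] q [-0.57  0.29  2.   -0.08  0.84 -0.23] w 0.0474
board 485 0.018564837990085452
```

View pics/w19z.png

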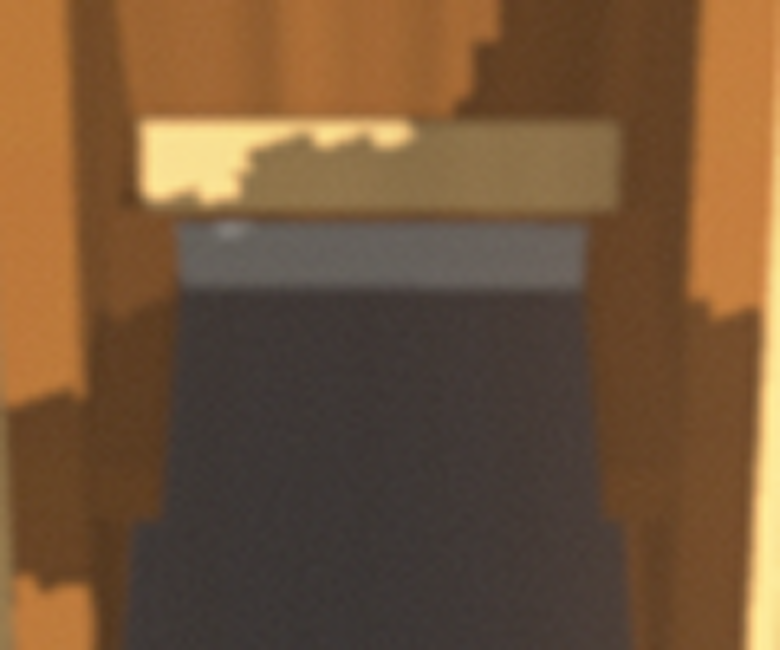

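>>> play_rows([
  {"ax": 0,"ay": 0,"az": 0,"dx": 0.4,"dy": 1.4,"dz": -1.8,"claw": 40},
  {"ax": 0,"ay": 0,"az": 0,"dx": 0.4,"dy": 1.4,"dz": -1.8,"claw": 40},
  {"ax": 0,"ay": 0,"az": 0,"dx": 0.4,"dy": 1.4,"dz": -1.8,"claw": 40},
  {"ax": 0,"ay": 0,"az": 0,"dx": 0.5,"dy": 1.4,"dz": -1.7,"claw": 40},
  {"ax": 0,"ay": 0,"az": 0,"dx": 0,"dy": 0,"dz": 0,"claw": 40},
])

```text
time: 20.37
eef_pos: [0.4135, -0.2809, 0.1043]
ee_rot: [-0.405, 0.442, -0.552, 0.58]
force: [0.2, 0.5, -3.1]
width: 0.0476
```

```bash
python3 - <<'E'
from plan import *
w,C,X,Y,Z,L=look("w20"); crop(w,260,40,380,140,6.5,"pics/w20z.png")
for a in ((6,2,40),(6,2,45),(6,1.5,44.8),(0,1,45)):
  T,R,E=pose(*a,dy=.4); delta(T,R)
d=grab("scene","s20"); crop(d,180,200,300,310,6,"pics/s20.png")
E
```

```text
edge in plane frame mm [-2.4  0.7 21.3] lean deg 40.0 yaw err 0.0
iron plane in tool n [-7.265e-01 -6.872e-01  6.000e-04] off mm -0.05 max y 80.9 17399
bench 0.0024423955815730245
plane top 9328 ((423.680908203125, -239.9371337890625), (161.4715576171875, 67.32132720947266), 73.54485321044922) z 0.08039394560805951 Yrange [-0.03302133  0.03375392] Xr [-0.12641121  0.03273948]
t 20.42 d mm [ 0.  -0.4  0.1] rot [ 0.02 -0.04 -0.01] force [-0.  -0.1 -2.6] q [-0.56  0.3   2.01 -0.09  0.82 -0.21] w 0.0474
t 20.42 d mm [-1.9 -6.8 -7.8] rot [ 4.81 -1.45 -0.01] force [-0.  -0.1 -2.6] q [-0.56  0.3   2.01 -0.09  0.82 -0.21] w 0.0474
t 20.42 d mm [-1.9 -6.9 -7.8] rot [ 4.62 -1.4  -0.01] force [-0.  -0.1 -2.6] q [-0.56  0.3   2.01 -0.09  0.82 -0.21] w 0.0474
t 20.42 d mm [ -0.9  -3.4 -12.7] rot [ 4.81 -1.45 -0.01] force [-0.  -0.1 -2.6] q [-0.56  0.3   2.01 -0.09  0.82 -0.21] w 0.0474
```

View pics/s20.png

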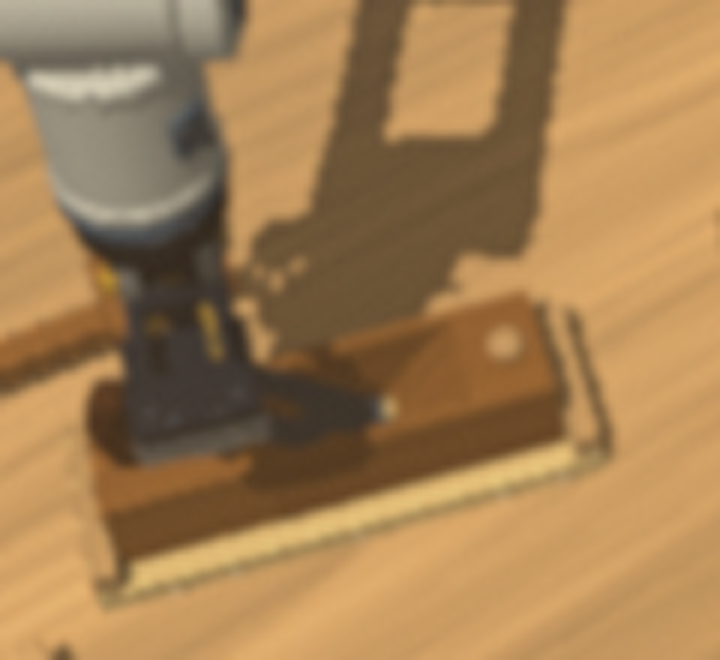

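>>> play_rows([
  {"ax": 0.96,"ay": -0.29,"az": 0,"dx": -0.4,"dy": -1.3,"dz": -1.5,"claw": 40},
  {"ax": 0.96,"ay": -0.29,"az": 0,"dx": -0.4,"dy": -1.3,"dz": -1.5,"claw": 40},
  {"ax": 0.96,"ay": -0.29,"az": 0,"dx": -0.4,"dy": -1.4,"dz": -1.6,"claw": 40},
  {"ax": 0.96,"ay": -0.29,"az": 0,"dx": -0.4,"dy": -1.4,"dz": -1.6,"claw": 40},
  {"ax": 0.96,"ay": -0.29,"az": 0,"dx": -0.3,"dy": -1.4,"dz": -1.6,"claw": 40},
  {"ax": 0,"ay": 0,"az": 0,"dx": 0,"dy": 0,"dz": 0,"claw": 40},
])

```text
time: 20.97
eef_pos: [0.4116, -0.2887, 0.0968]
ee_rot: [0.43, -0.417, 0.571, -0.562]
force: [-0.2, -0.4, -2.3]
width: 0.0476
```

```bash
python3 - <<'E'
from plan import *
w,C,X,Y,Z,L=look("w21"); crop(w,260,40,380,140,6.5,"pics/w21z.png")
for a in ((6,2,45),(0,1,45),(0,0,45)):
  T,R,E=pose(*a,dy=.0); delta(T,R)
E
```

```text
edge in plane frame mm [-3.7  0.1 21.8] lean deg 45.0 yaw err -0.05
iron plane in tool n [-7.270e-01 -6.867e-01  7.000e-04] off mm -0.01 max y 81.6 17650
bench 0.002436594700592148
plane top 9820 ((420.7257385253906, -249.9861297607422), (172.85401916503906, 67.25300598144531), 73.60175323486328) z 0.08035141341519636 Yrange [-0.03303505  0.03371932] Xr [-0.12671154  0.02739103]
t 21.02 d mm [ 0.5  0.7 -0.1] rot [0.04 0.01 0.07] force [-0.7  0.7 -3. ] q [-0.63  0.32  1.99  0.03  0.84 -0.36] w 0.0476
t 21.02 d mm [ 1.5  4.  -5.1] rot [0.04 0.01 0.07] force [-0.7  0.7 -3. ] q [-0.63  0.32  1.99  0.03  0.84 -0.36] w 0.0476
t 21.02 d mm [ 1.3  3.4 -5.8] rot [0.04 0.01 0.07] force [-0.7  0.7 -3. ] q [-0.63  0.32  1.99  0.03  0.84 -0.36] w 0.0476
```

View pics/w21z.png

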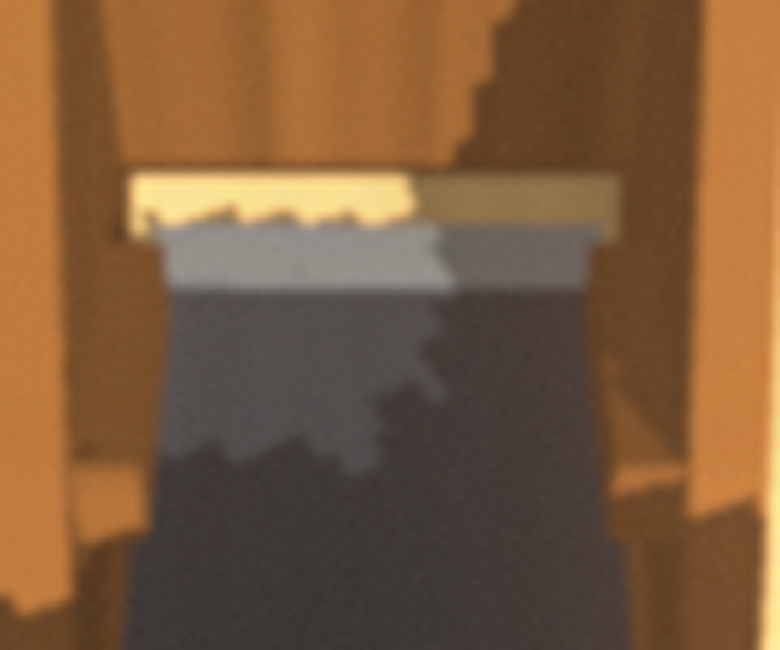

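>>> play_rows([
  {"ax": 0,"ay": 0,"az": 0,"dx": 0.1,"dy": 0.8,"dz": -1,"claw": 40},
  {"ax": 0,"ay": 0,"az": 0,"dx": 0.2,"dy": 0.8,"dz": -1,"claw": 40},
  {"ax": 0,"ay": 0,"az": 0,"dx": 0.2,"dy": 0.8,"dz": -1,"claw": 40},
  {"ax": 0,"ay": 0,"az": 0,"dx": 0.2,"dy": 0.7,"dz": -1,"claw": 40},
  {"ax": 0,"ay": 0,"az": 0,"dx": 0,"dy": 0,"dz": 0,"claw": 40},
])

```text
time: 21.43
eef_pos: [0.4125, -0.2848, 0.0929]
ee_rot: [0.431, -0.417, 0.57, -0.562]
force: [-0.4, -0.3, -1.2]
width: 0.0475
```

>>> play_rows([
  {"ax": 0,"ay": 0,"az": 0,"dx": 0.1,"dy": 0.5,"dz": -0.7,"claw": 40},
  {"ax": 0,"ay": 0,"az": 0,"dx": 0,"dy": 0,"dz": 0,"claw": 40},
])

```text
time: 21.6
eef_pos: [0.4127, -0.2847, 0.0924]
ee_rot: [0.43, -0.417, 0.57, -0.562]
force: [-0.9, -1.6, -0.1]
width: 0.0472
```

```bash
python3 - <<'E'
from plan import *
print(r.state()['force'],r.state()['eef_pos'])
w,C,X,Y,Z,L=look("w22"); crop(w,260,40,380,140,6.5,"pics/w22z.png")
for a in ((0,1,45),(0,0,45)):
  T,R,E=pose(*a,dy=.4); delta(T,R)
E
```

```text
[-0.87803487 -1.60829409 -0.12778798] [ 0.4126705  -0.28470049  0.09237948]
edge in plane frame mm [ 0.4  0.2 17.3] lean deg 45.0 yaw err 0.0
iron plane in tool n [-0.7186 -0.6954  0.0023] off mm 0.47 max y 75.7 17281
bench 0.002431879374591845
plane top 9893 ((420.9073486328125, -249.16177368164062), (176.1037139892578, 67.3182601928711), 73.58248138427734) z 0.08034646232286435 Yrange [-0.03302697  0.03375668] Xr [-0.13552857  0.03025204]
t 21.65 d mm [-0.   0.3 -0.7] rot [0.05 0.04 0.  ] force [-0.6 -1.7  0.9] q [-0.62  0.33  2.    0.03  0.82 -0.36] w 0.0474
t 21.65 d mm [-0.2 -0.4 -1.4] rot [0.05 0.04 0.  ] force [-0.6 -1.7  0.9] q [-0.62  0.33  2.    0.03  0.82 -0.36] w 0.0474
```

View pics/w22z.png

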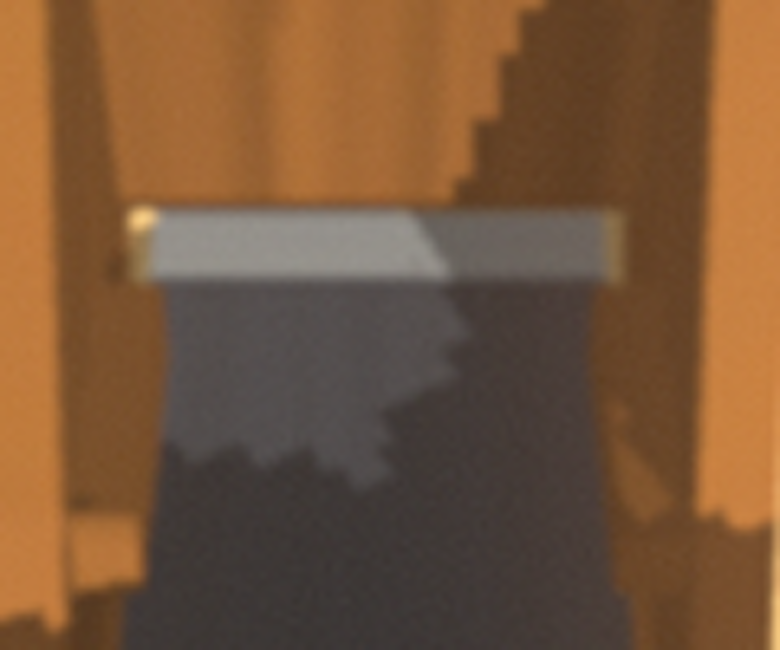

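>>> play_rows([
  {"ax": 0,"ay": 0,"az": 0,"dx": -0.1,"dy": -0.3,"dz": -0.4,"claw": 40},
  {"ax": 0,"ay": 0,"az": 0,"dx": -0.1,"dy": -0.2,"dz": -0.4,"claw": 40},
  {"ax": 0,"ay": 0,"az": 0,"dx": 0,"dy": 0,"dz": 0,"claw": 40},
])

```text
time: 21.9
eef_pos: [0.4125, -0.2854, 0.0916]
ee_rot: [0.43, -0.417, 0.57, -0.562]
force: [-1.4, -2.0, 4.0]
width: 0.0474
```

```bash
python3 - <<'E'
from plan import *
print(r.state()['force'],r.state()['eef_pos'])
w,C,X,Y,Z,L=look("w23")
m=(np.abs(Y)<.02)&(X<-.0)&(X>-.1)&(np.abs((L-mm)@n)<.004)&(Z<.11)
P=np.stack([X[m],Z[m]-.0024],1); c=P.mean(0); u=np.linalg.svd(P-c)[2][0]; print("lean",np.degrees(np.arctan2(abs(u[0]),abs(u[1]))), "flat x+z med at ends", (P.sum(1)[P[:,0]>-.02].mean()), P.sum(1)[P[:,0]<-.07].mean(),"seated want .016")
E
```

```text
[-1.38951077 -1.99195376  3.96056782] [ 0.41245674 -0.28537761  0.09158375]
edge in plane frame mm [-0.3  0.2 16.5] lean deg 45.0 yaw err -0.02
iron plane in tool n [-0.7135 -0.7006  0.0031] off mm 0.75 max y 74.9 17415
bench 0.0024271501508377584
plane top 10021 ((420.6010437011719, -250.11187744140625), (176.45550537109375, 67.43914031982422), 73.48580932617188) z 0.08034360679539193 Yrange [-0.03305562  0.03376527] Xr [-0.13713932  0.02934082]
lean 45.81681278473652 flat x+z med at ends 0.01894608539514607 0.0169574896199541 seated want .016
```

>>> play_rows([
  {"ax": 0,"ay": 0,"az": 0,"dx": -0.1,"dy": -0.4,"dz": -0.3,"claw": 40},
  {"ax": 0,"ay": 0,"az": 0,"dx": 0,"dy": 0,"dz": 0,"claw": 50},
  {"ax": 0,"ay": 0,"az": 0,"dx": 0,"dy": 0,"dz": 0,"claw": 54},
  {"ax": 0,"ay": 0,"az": 0,"dx": 0,"dy": 0,"dz": 0,"claw": 58},
  {"ax": 0,"ay": 0,"az": 0,"dx": 0,"dy": 0,"dz": 0,"claw": 64},
  {"ax": 0,"ay": 0,"az": 0,"dx": 0,"dy": 0,"dz": 0,"claw": 70},
  {"ax": 0,"ay": 0,"az": 0,"dx": 0,"dy": 0,"dz": 0,"claw": 70},
])

```text
time: 22.53
eef_pos: [0.4122, -0.2853, 0.091]
ee_rot: [0.43, -0.417, 0.57, -0.562]
force: [0.4, 0.2, -0.0]
width: 0.07
```

```bash
cat >> plan.py <<'E'
def seated(name,xr=(-.1,0)):
    s=r.state(); print(s['time'],s['force'].round(1),s['eef_pos'],s['width'])
    w=grab("wrist",name); crop(w,0,0,640,400,1.25,f"pics/{name}.png"); C=cloud(w)
    a=np.radians(PS['psi']); xp=np.array([np.cos(a),np.sin(a)]); yp=np.array([-xp[1],xp[0]])
    D=C[:,:,:2]-PS['o']; X=D@xp; Y=D@yp; Z=C[:,:,2]
    b=np.median(Z[(np.abs(Z)<.012)]); Z=Z-b; q=np.sqrt(.5)
    H=(X+Z-.0096)*q; S=(-X+Z-.016)*q
    m=(np.abs(Y)<.027)&(X<xr[1])&(X>xr[0])&(H>.001)&(H<.012)&(S<.17)
    P=np.stack([X[m],Y[m],Z[m]],1)
    for _ in range(5):
        c=P.mean(0); nn=np.linalg.svd(P-c)[2][2]; e=(P-c)@nn; P=P[np.abs(e)<max(.001,2*e.std())]
    nn*=np.sign(nn[2]); print(len(P),"iron normal",nn.round(4),"angle from vertical",np.arccos(nn[2]).round(3),"height over bed mm",(((c[0]+c[2]-.0096)*q)*1000).round(2))
    Sg=(-P[:,0]+P[:,2]-.016)*q; print("S range",np.percentile(Sg,[.1,99.9])*1000)
    for s0 in (.005,.02,.09,.11,.13,.15):
        y=P[np.abs(Sg-s0)<.003][:,1]
        if len(y)>10: print(s0,(y.min()*1000).round(1),(y.max()*1000).round(1),((y.min()+y.max())*500).round(1))
    return w
E
python3 - <<'E'
from plan import *
w=seated("w24"); crop(w,230,40,410,320,2.1,"pics/w24z.png")
E
```

```text
22.5333 [ 0.4  0.2 -0. ] [ 0.41215561 -0.28531503  0.0910017 ] 0.06996421303484629
12151 iron normal [6.855e-01 1.000e-04 7.281e-01] angle from vertical 0.755 height over bed mm 4.74
S range [  2.82060742 139.9139062 ]
0.005 -26.1 26.8 0.4
0.02 -21.1 21.3 0.1
0.09 -26.7 26.8 0.1
0.11 -23.2 24.7 0.8
0.13 -23.1 24.9 0.9
```

View pics/w24z.png

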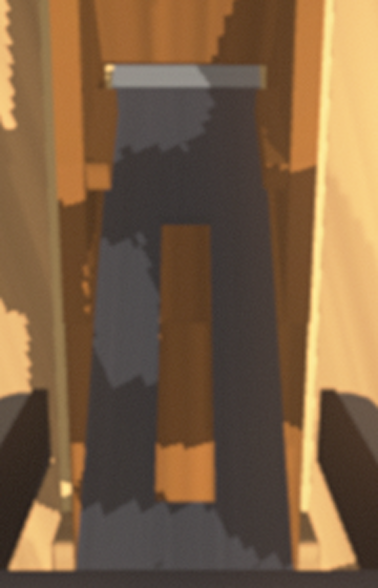

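>>> play_rows([
  {"ax": 0,"ay": 0,"az": 0,"dx": 0,"dy": 0,"dz": 6,"claw": 76},
  {"ax": 0,"ay": 0,"az": 0,"dx": 0,"dy": 0,"dz": 12,"claw": 80},
  {"ax": 0,"ay": 0,"az": 0,"dx": 0,"dy": 0,"dz": 16,"claw": 80},
  {"ax": 0,"ay": 0,"az": 0,"dx": 0,"dy": 0,"dz": 20,"claw": 80},
  {"ax": 0,"ay": 0,"az": 0,"dx": 0,"dy": 0,"dz": 20,"claw": 80},
  {"ax": 0,"ay": 0,"az": 0,"dx": 0,"dy": 0,"dz": 20,"claw": 80},
  {"ax": 0,"ay": 0,"az": 0,"dx": 0,"dy": 0,"dz": 20,"claw": 80},
  {"ax": 0,"ay": 0,"az": 0,"dx": 2,"dy": 10,"dz": 20,"claw": 80},
  {"ax": 0,"ay": 0,"az": 0,"dx": 4,"dy": 15,"dz": 20,"claw": 80},
  {"ax": 0,"ay": 0,"az": 0,"dx": 4,"dy": 15,"dz": 10,"claw": 80},
  {"ax": 0,"ay": 0,"az": 0,"dx": 0,"dy": 0,"dz": 0,"claw": 80},
  {"ax": 0,"ay": 0,"az": 0,"dx": 0,"dy": 0,"dz": 0,"claw": 80},
])

```text
time: 23.58
eef_pos: [0.4225, -0.2453, 0.2558]
ee_rot: [0.431, -0.417, 0.569, -0.562]
force: [0.1, -1.1, -0.2]
width: 0.0801
```

```bash
python3 - <<'E'
from plan import *
w=seated("w25",(-.118,0)); crop(w,160,0,480,400,1.5,"pics/w25z.png")
d=grab("scene","s25"); crop(d,0,0,640,400,1.25,"pics/s25.png")
E
```

```text
23.5833 [ 0.1 -1.1 -0.2] [ 0.42249005 -0.24526367  0.25582406] 0.08014185980495935
4053 iron normal [ 6.856e-01 -1.000e-04  7.279e-01] angle from vertical 0.755 height over bed mm 4.46
S range [  2.1578041 159.1713202]
0.005 -26.4 23.7 -1.4
0.02 -20.1 20.9 0.4
0.09 -26.6 26.9 0.1
0.11 -22.7 24.1 0.7
0.13 -23.1 24.5 0.7
0.15 -23.2 24.7 0.7
```

View pics/w25z.png

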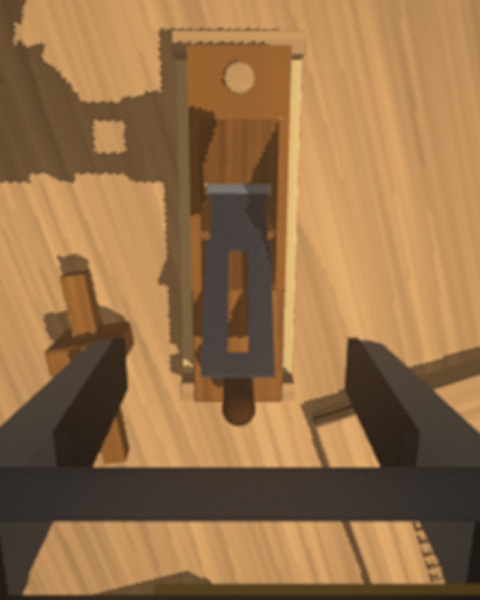

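View pics/s25.png

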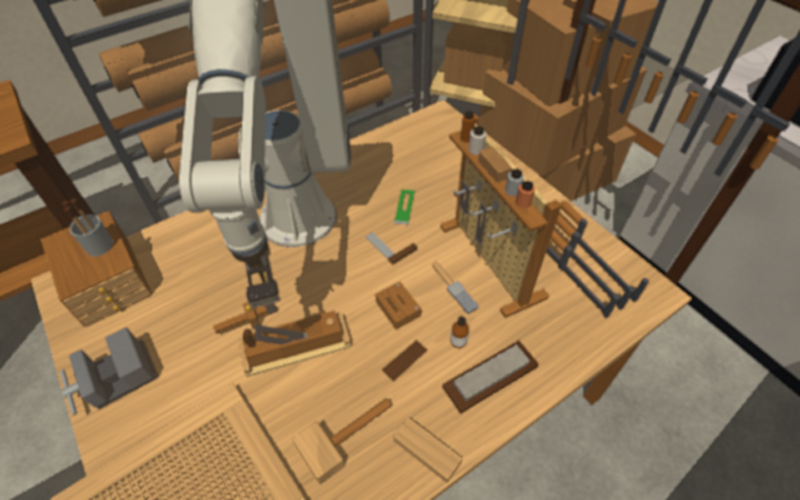

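```bash
python3 - <<'E'
from station import hand_in
print(hand_in())
E
```

```text
the job is handed in; nothing more can be done
None
```

I took the wide iron off its hook, stood it in the stand's wide slot and let go. I then re-gripped it from the flat side, slid it down the plane's bed under the ridges, released it and backed away. The job was handed in at about 23.6 s of the 62 s allowed.

**In the stand:** the iron leaned about 0.15 rad from vertical, under the 0.2 limit. It was let go with its edge on the slot floor.

**In the plane:**

| Check | Measured | Limit |
|---|---|---|
| Flat-face normal from vertical | 0.755 rad | 0.69 to 0.88 |
| Offset across the plane | about 0.7 mm | 4 mm |
| Squareness | within about 0.1° | 0.12 rad (7°) |

- **Edge height:** the edge touched the board, and the top end reads 159 mm up the bed, where a seated iron should read 160 mm.
- **Stability:** the angle read the same just after release and after backing away.

**Forces and the rest of the bench:** the force readings between moves stayed at only a few newtons. In the last scene picture the other irons still hang and the bench items look unmoved; I judged this by eye, not by measurement.

**Disagreements:**
- The iron lies about 1.7° off the bed, with its edge probably against the mouth lip, up to about 3 mm forward of its place. I worked this out from the geometry, because the lip hid the edge itself.
- The wrist camera showed steady offsets of about 2 mm sideways and 2.4 mm in height, so I placed the iron relative to what that same camera saw.

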